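# Dock the probe carrier on its keyed hub

## Robot

A 6-joint arm with a two-finger parallel gripper is mounted at the origin on the work surface. World frame = base frame: x ahead of the robot, y to its left, z up, the work surface at z = 0. Lengths are in m, angles in degrees, forces in N, time in s.
With the tool pointing down it reaches from about 0.4 to 0.825 m from the base axis. Payload 7 kg.
Tool frame: the origin (TCP) lies midway between the tips of the shut fingers; the grasp point (between the pads) lies 19 mm behind it (r.hold_point_z is the distance from the TCP to the grasp point, in m); x points along the fingers, y is the direction in which the jaws open and shut, and the axes are right-handed (so a half turn about x gives the same grasp; the last joint's range is limited). The gripper opens to 88 mm and grips with 3 to 60 N. Pads are 19 mm wide; open, the fingers measure 130 mm over their backs; the gripper's body (78 mm by 193 mm) begins 47 mm behind the grasp point.
Start: joints at [-52.993, 20.546, 0.682, 0, -70.136, -16.507], TCP at [0.236, -0.632, 0.227] pointing down, gripper open.
Joint ranges: [-176.03, 176.03], [-82.01, 121.73], [-58.28, 71.71], [-173.87, 95.51], [-174.79, -0.11], [-173.66, 173.66]. Speed limits (degrees/s): [136.94, 136.94, 172.46, 180, 180, 180].

## Interface

Orientations are given as [roll, pitch, yaw] about the fixed x, y, z axes, in that order (R = Rz(yaw) Ry(pitch) Rx(roll)).
In Python, from plant import r, viewer, order gives the robot as it stands. The module is installed in compiled form; this text tells all that it offers.
- The arm moves only by the shell command python3 -m creep 'ROWS' [FORCE]. ROWS is JSON, a list of rows, each an object of numbers: "ax", "ay", "az": the turn, a rotation vector about the tool's x, y, z in degrees; "tx", "ty", "tz": the shift along the tool's x, y, z in m; "fingers": the finger opening in m, from 0 to 0.0876. A call has 1 to 5 rows; each row is the pose to reach, as a shift and turn from the pose commanded when the call began, along the tool's axes at that moment; what a row does not reach only later rows make up. A row lasts 1/10 s, in which the tool goes at most 50 mm and 8.59 degrees, less where a joint would pass 70% of its speed; a pose out of reach is approached as far as the arm can. A call with a gripper value outside its range is refused whole. The fingers move at their own pace and stop on an object; FORCE is the grip in N (left out, the last holds). Time passes only in rows, so rows that repeat a pose let the fingers close. It gives the time, the measured TCP pose, the force and the opening at its end, in the units of the state.
- r.get_state(): the state, without advancing time (a new reading comes with each control period).
- viewer.capture(name): name is "side" or "top"; returns a dict with "pixels" (400x640x3 uint8, blue, green, red), "depth" (400x640 float32, m along the optical axis (not along the pixel's ray), 0 where there is no reading), "fx", "fy", "cx", "cy" (pixels), "rvec" (rotation vector, rad) and "tvec" (3), from world to camera coordinates, as OpenCV has them. Camera axes: x right, y down, z forward; pixel columns grow to the right and rows downward; lengths in m; the calibration is good to about 2 mm. A picture is of the moment at which its call begins.
- order.close_job(): hands the job in, once; it reports no verdict.
The state is a dict: "time_s": time; "joints": joint angles; "qd": joint speeds; "joint_torque": joint torques, N m; "tcp_pos": TCP position; "eef_rot": TCP orientation; "contact_force": force on the tool from outside, world axes, zero at the start; "moment": the same for the moment, N m; "gripper_width": finger opening in m.
Only numpy, scipy, OpenCV 4.12 (cv2) and the standard library are available. Lean on these libraries where they do the work, as an engineer would, in place of code of your own. Each camera call takes 0.05 s, during which the arm holds its last target.

## Task

Take the probe carrier by its tab and slide its collar along the bent rod, round both bends, to the hub at the other end. The hub may have been left turned a little either way, so feel for the angle, leaning the carrier about the rod until its keyway slips over the hub's key, and push it fully home against the flange; then let go and leave the glassware and the other things where they are.

Things in the scene. Friction and masses are not known exactly. Their poses are not given: they have to be found in the camera images.
- station: Fixed grey base plate 430 x 190 x 12 mm; origin at the centre of its underside, x along its long side in the direction of travel, z up. It carries one bent steel rod, 9 mm thick, level, axis at z = 175 mm, held only by upright legs at its two ends (x = -190, y = +50 mm and x = 195, y = -50 mm). In plan it runs along +x at y = +50 mm to bend1, slants to bend2, then along +x at y = -50 mm through the hub.
- park (a point): Rod axis at the front of the park stop, a 24 mm disc at the start of the rod; the carrier begins 15 to 85 mm from it.
- bend1 (a point): Corner point of the first bend, 60 degrees to the right of travel, in the level plane: where the two straight rod axes meet. The rod axis is rounded there with a 30 mm radius, so the curve begins and ends 17 mm from this point. Axes as the station's.
- bend2 (a point): Corner point of the second bend on the rod axis, 60 degrees back to the left, same 30 mm radius. Axes as the station's.
- cone (a point): Tip of the hub's lead-in cone, on the rod axis. From here along +x: cone 16 mm long, from 9 to 18 mm diameter; plain hub 18 mm long, 18 mm in diameter; the same hub with the key, 20 mm long; then the stop flange, 48 mm in diameter, 6 mm thick. Axes as the station's.
- key (a point): Point on the hub axis at the near end of the key (the key itself stands out sideways). The key is a rib 5.5 mm wide, 20 mm long, 10 mm out of the hub on the station's -y side when the hub is straight. The hub was left turned about its axis by up to 0.5 rad (29 degrees) either way; this angle is not measured. The hub is stiff: it does not turn by itself. Axes as the station's.
- seat (a point): Where the collar's centre is when fully home against the flange: on the hub axis, 43 mm beyond the cone tip. When the angle is wrong the collar stops at the key, 20 mm short of this. Axes as the station's: x along the hub towards the flange.
- carrier: The loose probe carrier, one rigid aluminium piece of about 130 to 210 g threaded on the rod and hanging upright: collar, grip tab above, and below it a black probe 16 to 22 mm thick, its lower end 69 mm under the collar centre. Origin at the collar's centre, x along the rod in the direction of travel, z up.
- collar (a point): Centre of the collar's bore. Collar 22 mm long, 49 mm wide, 36 mm high, bore 20 mm: on the bare rod it hangs with its centre 5.5 mm below the rod axis, on the hub 1 mm below. Keyway 7.4 mm wide, 11 mm deep, in the bore on the carrier's -y side, through the whole length. It passes over the key when the carrier is leaned about the rod axis by the hub's angle, give or take 0.08 rad.
- tab (a point): Centre of the carrier's grip tab, 40 mm above the collar centre: an upright block 24 mm long along the rod, 12 mm thick across the rod (pinch it across this thickness), 42 mm high. Its top is 19 mm above this point, the collar's top 22 mm below. Axes as the carrier's.
- beaker_a: Bystander: glass beaker 54 mm wide, 60 mm high, standing on the base plate near the hub; origin at the centre of its underside.
- beaker_b: Bystander: glass beaker 46 mm wide, 50 mm high, on the base plate near the first bend; origin at the centre of its underside.
- flask_a: Bystander: long-necked glass flask 66 mm wide, 170 mm high; origin at the centre of its underside.
- flask_b: Bystander: smaller long-necked glass flask 56 mm wide, 145 mm high; origin at the centre of its underside.
- jar: Bystander: white plastic jar 60 mm wide, 75 mm high; origin at the centre of its underside.
- reagent: Bystander: amber glass bottle 64 mm wide, 150 mm high; origin at the centre of its underside.
- vial_tray: Bystander: white divided tray 120 x 80 x 35 mm; origin at the centre of its underside.
Not all that is in view belongs to the job. Of the things shaped like the carrier, the aluminium one is meant.

How it is judged (in metres and radians):
On the way, in this order (a step that is already met when the one before it is completed fails the run):
1. the collar is on the slanting middle limb, past the first bend (y of collar in the frame of bend1 below -0.025 m and x of collar in the frame of seat below -0.09 m).
2. the collar is on the last limb, past the second bend (x of collar in the frame of seat above -0.09 m and y of collar in the frame of seat between -0.012 and 0.012 m), for 0.05 s.
At the end, for the whole second after the job is handed in: The collar is over the key and home against the flange: its centre within 4 mm of the seat along the hub and within 6 mm across it, at rest and released (x of collar in the frame of seat between -0.004 and 0.003 m and y of collar in the frame of seat between -0.006 and 0.006 m and z of collar in the frame of seat between -0.006 and 0.006 m and linear speed of carrier below 0.02 m/s); the robot touches nothing.
It fails at once if a bystander is shifted by more than 30 mm or knocked over (distance of any of beaker_a, beaker_b, flask_a, flask_b, jar, reagent, vial_tray from where it was at the start of the episode above 0.03 m or angle between any of beaker_a, beaker_b, flask_a, flask_b, jar, reagent, vial_tray's own z axis and vertical above 0.5 rad).
It also fails if it takes over 67 s, if anything falls off the work surface, if the arm or the gripper's body presses on something with over 40 N, if the wrist force passes 120 N, or if a joint passes its speed limit or range.

## Working session

There is one attempt and no reset: what is moved stays moved. The work goes in short steps, Python scripts to look and compute and a shell command to move; the robot and the scene stay as the last step left them, time stands still between calls to the robot, and variables do not carry over. Pictures are saved under pics/ and viewed, and the job is handed in when it is done.

```bash
mkdir -p pics; ls; cat > h.py <<'E'
import numpy as np, cv2
from plant import r, viewer, order
def cap(name, fn=None):
    c=viewer.capture(name)
    np.savez('pics/%s.npz'%(fn or name),**{k:np.array(v) for k,v in c.items()})
    if fn: cv2.imwrite('pics/%s.png'%fn,c['pixels'])
    return c
def load(fn): return dict(np.load('pics/%s.npz'%fn))
def crop(c,fn,x0,y0,w,h,s):
    im=c['pixels'][y0:y0+h,x0:x0+w]
    cv2.imwrite('pics/%s.png'%fn,cv2.resize(im,None,fx=s,fy=s,interpolation=cv2.INTER_CUBIC))
def ray(c,u,v):
    R=cv2.Rodrigues(c['rvec'].astype(float))[0]; t=np.array(c['tvec']).ravel()
    d=np.array([(u-c['cx'])/c['fx'],(v-c['cy'])/c['fy'],1.])
    return -R.T@t, R.T@d
def at_z(c,u,v,z):
    o,d=ray(c,u,v); return o+d*(z-o[2])/d[2]
def at_d(c,u,v):
    o,d=ray(c,u,v); return o+d*float(c['depth'][int(round(v)),int(round(u))])
def proj(c,p):
    return cv2.projectPoints(np.array(p,float).reshape(-1,3),c['rvec'].astype(float),c['tvec'].astype(float),np.array([[c['fx'],0,c['cx']],[0,c['fy'],c['cy']],[0,0,1]],float),None)[0].reshape(-1,2)
E
python3 - <<'E'
from h import *
print(r.get_state(), r.hold_point_z)
for n in ('side','top'):
    c=cap(n,n+'0'); o,d=ray(c,320,200); print(n,o,d,c['fx'],c['cx'],c['cy'])
E
```

```text
pics
{'time_s': 0.0, 'joints': array([-5.29902603e+01,  2.05922591e+01,  6.32784562e-01, -1.95533508e-02,
       -7.01346364e+01, -1.65051844e+01]), 'qd': array([-0.0905757 , -0.1069971 ,  0.04358894, -0.10393263,  0.01002883,
        0.02693045]), 'joint_torque': array([ 5.94085723e-04, -5.82719815e+01,  2.93070334e+01,  6.99805006e+00,
        6.90027126e-03, -1.55395710e-04]), 'tcp_pos': array([ 0.23622107, -0.63179421,  0.22560765]), 'eef_rot': array([ 95.45512758,  89.90411016, 115.95302326]), 'contact_force': array([-0.44463587,  0.40741242, -0.82826897]), 'moment': array([-0.00385644,  0.00042504,  0.00363726]), 'gripper_width': 0.08786225012999521} 0.0188
side [-0.01148166  0.80485909  0.90812082] [ 0.48117309 -0.63395362 -0.60551015] 473.00597520996774 318.98682036948975 196.25524981848045
top [0.50248155 0.0169805  1.40043   ] [ 0.05821677 -0.00515092 -0.99833769] 450.63049700725435 315.6569261691024 200.446287941498
```

View pics/side0.png

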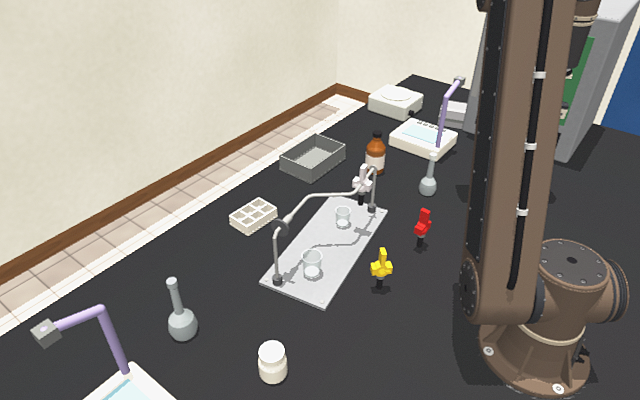

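View pics/top0.png

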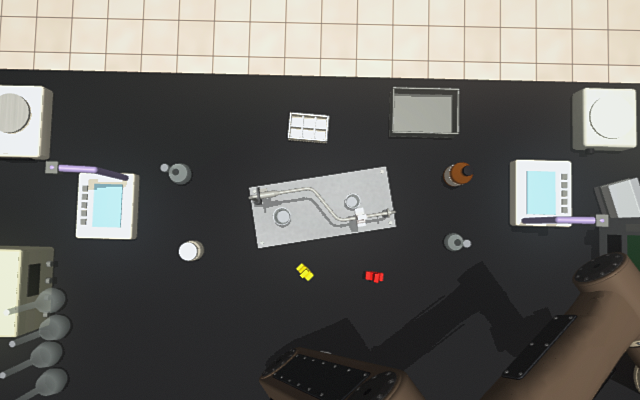

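The carriers: aluminium one threaded on the rod (top 361,215; side 363,182), yellow (305,272) and red (374,277), both standing loose on the table. The grey one on the rod fits, so I'm confirming it in crops.

```bash
python3 - <<'E'
from h import *
c=load('top0'); crop(c,'top0c',240,155,170,100,4.7)
s=load('side0'); crop(s,'side0c',250,130,150,180,3.3)
E
```

```text
(no output)
```

View pics/top0c.png

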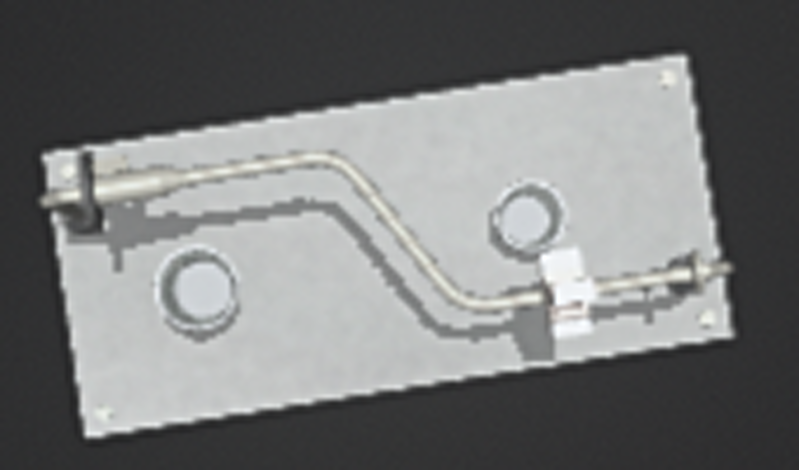

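View pics/side0c.png

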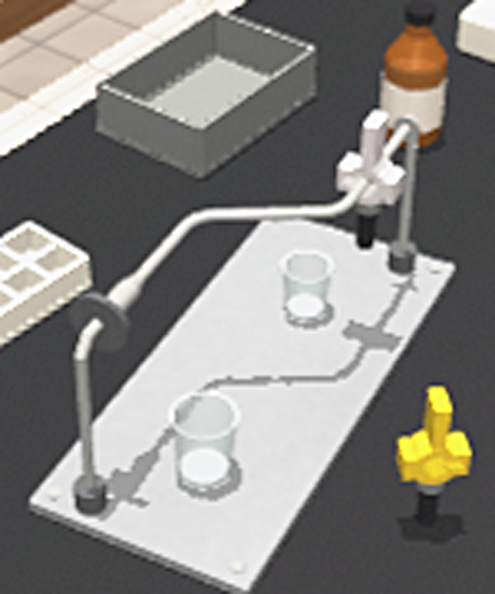

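The crops confirm it: the light aluminium piece threaded on the rod (top about 360,213; side about 364,180), with the yellow and red copies off the rod. Next I'm fitting the station pose.

```bash
cat >> h.py <<'E'
def rodpts():
    # axis in station plan, arc rounded; b1x unknown handled elsewhere
    pass
E
python3 - <<'E'
from h import *
from scipy.optimize import least_squares
c=load('top0'); s=load('side0')
def ref(c,pts,win=4):
    g=cv2.cvtColor(c['pixels'],cv2.COLOR_BGR2GRAY)
    p=np.array(pts,np.float32).reshape(-1,1,2)
    return cv2.cornerSubPix(g,p,(win,win),(-1,-1),(3,50,0.01)).reshape(-1,2)
tp=ref(c,[(248.9,187.3),(386,166.7),(396,226.7),(258.1,248)])
# side: crop/3.3 + offs: plate corners
k=3.3
sp0=[(30/k+250,503/k+130),(265/k+250,222/k+130),(455/k+250,263/k+130),(248/k+250,583/k+130)]
sp=ref(s,sp0)
print(tp,sp,sp0)
st=np.array([(215,-95),(-215,-95),(-215,95),(215,95)])/1000.
for nm,cc,p in(('top',c,tp),('side',s,sp)):
    w=np.array([at_z(cc,u,v,.012)[:2] for u,v in p]); 
    def f(q):
        a=q[2];R=np.array([[np.cos(a),-np.sin(a)],[np.sin(a),np.cos(a)]])
        return (st@R.T+q[:2]-w).ravel()
    q=least_squares(f,[.5,0,1.6]).x; print(nm,w.round(4),q,np.degrees(q[2]),(f(q)*1000).round(1))
E
```

```text
[[248.52806 187.43546]
 [385.45987 166.14424]
 [395.4943  226.37134]
 [257.83972 247.85638]] [[258.1361  281.53012]
 [330.30304 197.27272]
 [387.63718 209.93102]
 [324.18756 309.32703]] [(259.09090909090907, 282.42424242424244), (330.3030303030303, 197.27272727272728), (387.8787878787879, 209.6969696969697), (325.1515151515151, 306.6666666666667)]
top [[ 0.617   0.2317]
 [ 0.6934 -0.1904]
 [ 0.5079 -0.2242]
 [ 0.4317  0.197 ]] [0.56250983 0.00353571 1.75055003] 100.29912880233067 [ 0.6  0.3  1.  -0.6 -0.5 -0.8 -1.1  1.1]
side [[ 0.6165  0.2355]
 [ 0.6836 -0.1646]
 [ 0.5076 -0.2203]
 [ 0.4296  0.204 ]] [0.55931281 0.01366962 1.75515736] 100.5631091729313 [ -3.2   6.9   8.5 -15.7  -2.2   5.2  -3.1   3.6]
```

```bash
cat >> h.py <<'E'
Q=np.array([0.5625,0.0035,1.7506])
def S2W(p,q=None):
    q=Q if q is None else q
    p=np.array(p,float).reshape(-1,3);a=q[2]
    R=np.array([[np.cos(a),-np.sin(a),0],[np.sin(a),np.cos(a),0],[0,0,1]])
    return p@R.T+[q[0],q[1],0]
def W2S(p):
    p=np.array(p,float).reshape(-1,3)-[Q[0],Q[1],0];a=Q[2]
    R=np.array([[np.cos(a),-np.sin(a),0],[np.sin(a),np.cos(a),0],[0,0,1]])
    return p@R
E
python3 - <<'E'
from h import *
c=load('top0'); s=load('side0')
k=4.7
for n,u,v in [('hubend rod',45,203),('flange left',80,195),('flange r',95,190),('cone base',165,183),('cone tip',205,175),('rod L2',280,161),('slant a',350,185),('slant b',440,285),('rod1',490,303),('rod1b',620,283),('tabtop?',567,265),('tab2',567,330)]:
    U,V=u/k+240,v/k+155
    print(n,(W2S(at_z(c,U,V,.175))*1000).round(1))
E
```

```text
hubend rod [[193.9 -47.1 175. ]]
flange left [[173.1 -48.6 175. ]]
flange r [[164.1 -50.1 175. ]]
cone base [[123.4 -47.8 175. ]]
cone tip [[ 99.7 -48.8 175. ]]
rod L2 [[ 55.5 -50.2 175. ]]
slant a [[ 17.5 -30.1 175. ]]
slant b [[-25.   35.3 175. ]]
rod1 [[-51.9  50.  175. ]]
rod1b [[-128.    50.2  175. ]]
tabtop? [[-99.4  35.2 175. ]]
tab2 [[-93.4  72.3 175. ]]
```

```bash
cat >> h.py <<'E'
import math
def rod(b1=-31.,z=175.):
    b2=b1+100/math.tan(math.radians(60)); t=30*math.tan(math.radians(30)); P=[]
    P+=[(x,50,z) for x in np.linspace(-190,b1-t,20)]
    P+=[(b1-t+30*math.sin(a),50-30+30*math.cos(a),z) for a in np.linspace(0,math.pi/3,10)]
    P+=[(b2+t-30*math.sin(a),-20-30*math.cos(a),z) for a in np.linspace(math.pi/3,0,10)]
    P+=[(x,-50,z) for x in np.linspace(b2+t,195,20)]
    return np.array(P)/1000
def overlay(c,segs,fn,x0,y0,w,h,s):
    im=cv2.resize(c['pixels'][y0:y0+h,x0:x0+w],None,fx=s,fy=s,interpolation=cv2.INTER_CUBIC)
    for pts,col in segs:
        p=(proj(c,S2W(pts))-[x0,y0]+.5)*s-.5
        cv2.polylines(im,[np.round(p).astype(int)],False,col,1)
    cv2.imwrite('pics/%s.png'%fn,im)
def box(cx,cy,cz,lx,ly,lz):
    X=[cx-lx/2,cx+lx/2];Y=[cy-ly/2,cy+ly/2];Z=[cz-lz/2,cz+lz/2];o=[]
    for z in Z: o.append(np.array([(X[0],Y[0],z),(X[1],Y[0],z),(X[1],Y[1],z),(X[0],Y[1],z),(X[0],Y[0],z)])/1000)
    for x in X:
        for y in Y: o.append(np.array([(x,y,Z[0]),(x,y,Z[1])])/1000)
    return o
def ring(x,rad,cy=-50,cz=175):
    a=np.linspace(0,2*np.pi,40); return np.c_[x+0*a,cy+rad*np.cos(a),cz+rad*np.sin(a)]/1000
E
python3 - <<'E'
from h import *
c=load('top0'); s=load('side0')
cx=-100
tip=108
segs=[(rod(),(0,0,255))]+[(b,(255,0,0)) for b in box(cx,50,175-5.5+40,24,12,42-4)]+[(b,(0,160,0)) for b in box(cx,50,169.5,22,49,36)]
segs+=[(ring(tip+d,rr),(255,0,255)) for d,rr in((0,4.5),(16,9),(34,9),(54,24),(60,24))]
segs+=[(ring(-150,12,50),(255,0,255))]
overlay(c,segs,'ov1',240,155,160,100,5)
overlay(s,segs,'ov2',260,150,130,110,5)
E
```

```text
(no output)
```

View pics/ov1.png

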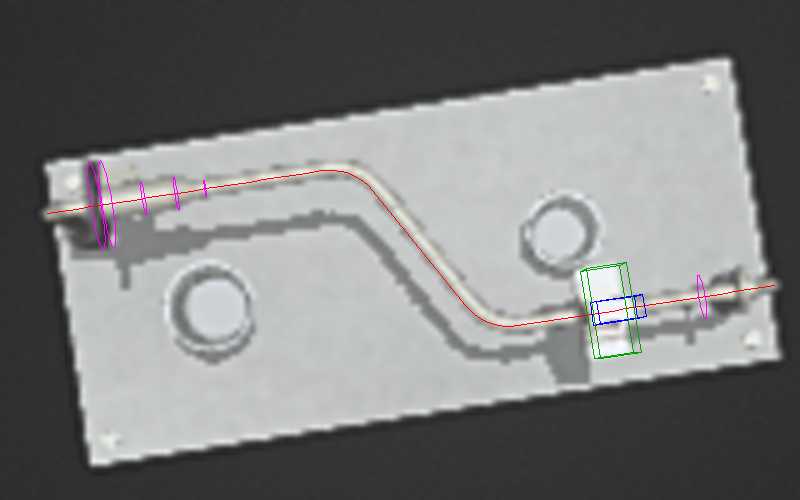

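View pics/ov2.png

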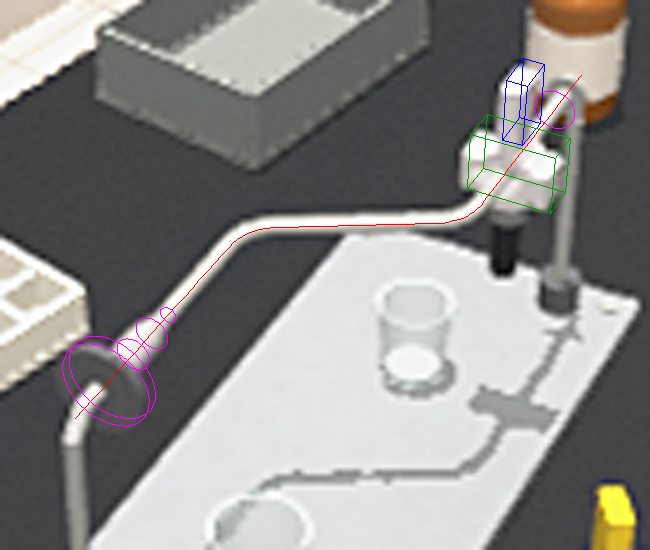

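```bash
python3 - <<'E'
from h import *
c=load('top0'); s=load('side0')
crop(c,'tA',245,175,80,45,10); crop(c,'tB',305,180,80,50,10); crop(s,'sA',265,160,80,75,8); crop(s,'sB',310,155,75,70,8)
E
```

```text
(no output)
```

View pics/tA.png

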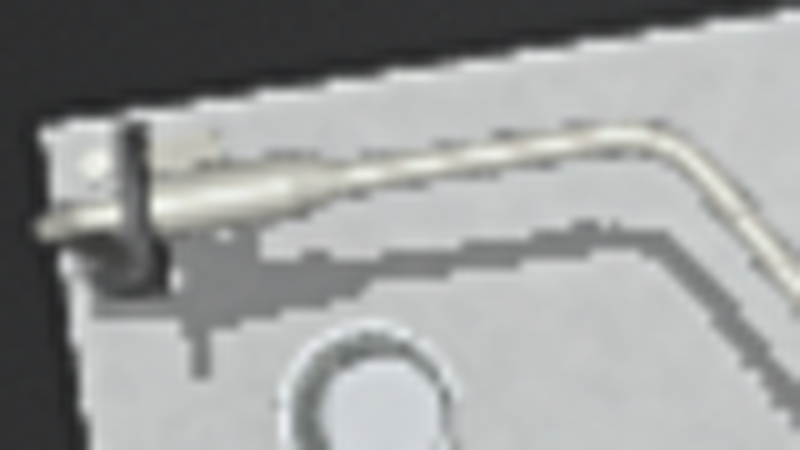

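View pics/tB.png

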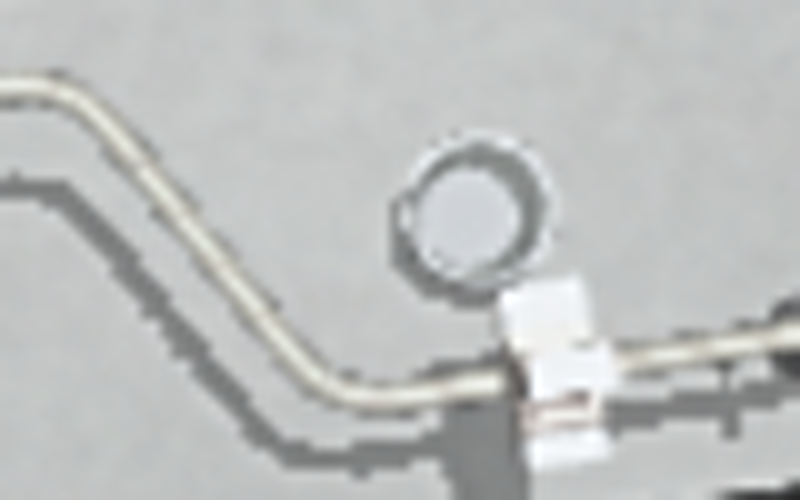

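View pics/sA.png

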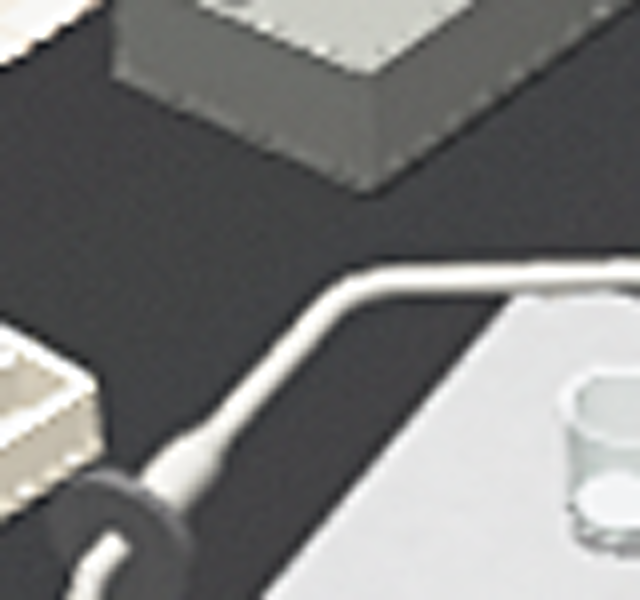

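View pics/sB.png

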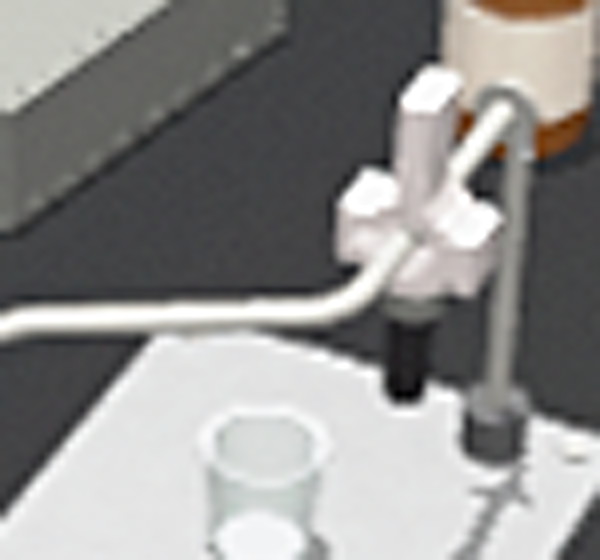

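```bash
python3 - <<'E'
from h import *
from scipy.optimize import least_squares
c=load('top0'); s=load('side0')
def P(l,x0,y0,k): return [((u+.5)/k-.5+x0,(v+.5)/k-.5+y0) for u,v in l]
T3=P([(390,172),(480,152),(580,136)],245,175,10); Tm=P([(740,220),(785,280)],245,175,10)+P([(150,180),(250,300)],305,180,10); T1=P([(400,395),(490,383),(640,360),(760,338)],305,180,10)
S3=P([(240,410),(290,350)],265,160,8); Sm=P([(400,280),(600,272)],265,160,8)+P([(50,325),(290,312)],310,155,8); S1=P([(385,265),(480,140)],310,155,8)
def W(p,q):
    d=p[:2]-q[:2];a=q[2]
    return np.array([np.cos(a)*d[0]+np.sin(a)*d[1],-np.sin(a)*d[0]+np.cos(a)*d[1]])
def f(q,which,z=.175):
    o=[]
    for cc,A in which:
        for k,l in zip((3,2,1),A):
            for u,v in l:
                x,y=W(at_z(cc,u,v,z),q)
                o.append({3:y+.05,1:y-.05,2:(x-q[3])*math.sin(math.pi/3)+y*.5}[k])
    return np.array(o)*1000
for w in ([(c,(T3,Tm,T1))],[(s,(S3,Sm,S1))],[(c,(T3,Tm,T1)),(s,(S3,Sm,S1))]):
    q=least_squares(f,[.5625,.0035,1.75,0],args=(w,)).x
    # along-x of q and q3 are degenerate: report in plate frame
    print(q, f(q,w).round(1)); 
    qq=q.copy(); qq[:2]+= (q[3]-0)*np.array([np.cos(q[2]),np.sin(q[2])]); print('mid of slant world',qq[:2],'yaw',np.degrees(q[2]))
    print('  in station Q', W2S([*qq[:2],.175]))
E
```

```text
[  2.78230559 -12.31108867   1.74905878  12.50793006] [ 1.  -0.7 -0.8  0.2  0.9 -0.2 -0.9 -0.1  0.4  0.5 -0.4]
mid of slant world [ 0.56440162 -0.00136827] yaw 100.21368594845552
  in station Q [[-0.00512986 -0.00100034  0.175     ]]
[ 1.08207597 -2.77694837  1.75528552  2.82478124] [-0.  -0.9 -0.2 -1.6  2.6 -0.8  0.5  0.5]
mid of slant world [ 5.63885619e-01 -1.03424244e-04] yaw 100.57045207841631
  in station Q [[-0.00379313 -0.00071886  0.175     ]]
[ 0.63678899 -0.39777415  1.75173366  0.40363571] [ 0.6 -1.  -1.1 -0.5  0.3 -0.9 -1.5 -0.1  0.5  0.7 -0.1  0.5 -0.5  0.6
 -1.   3.4 -0.3  0.4  0.1]
mid of slant world [ 0.56415406 -0.00072761] yaw 100.36694550726489
  in station Q [[-0.00445527 -0.00087134  0.175     ]]
```

```bash
sed -i 's/^Q=.*/Q=np.array([0.5635,0.0036,math.radians(100.3)])/; 1s/^/import math\n/' h.py; python3 - <<'E'
from h import *
c=load('top0'); s=load('side0')
def P(u,v,x0,y0,k): return ((u+.5)/k-.5+x0,(v+.5)/k-.5+y0)
def go(n,cc,p,z): print(n,(W2S(at_z(cc,*p,z))*1000).round(1))
go('tabtop T',c,P(572,372,305,180,10),.2285)
go('tabtop S',s,P(430,92,310,155,8),.2285)
go('collar top T far',c,P(545,310,305,180,10),.1875)
go('collar top T near',c,P(570,452,305,180,10),.1875)
go('flange T',c,P(140,200,245,175,10),.175)
go('cone base T',c,P(288,185,245,175,10),.175)
go('cone tip T',c,P(345,178,245,175,10),.175)
go('cone tip S',s,P(222,435,265,160,8),.175)
go('cone base S',s,P(195,458,265,160,8),.175)
go('flange S',s,P(120,545,265,160,8),.175)
d=s['depth'];
for u,v in [(363,172),(361,176)]: print((W2S(at_d(s,u,v))*1000).round(1))
segs=[(rod(-33.4),(0,0,255))]+[(b,(255,0,0)) for b in box(-98,50,175-5.5+40,24,12,38)]+[(b,(0,160,0)) for b in box(-98,50,169.5,22,49,36)]
segs+=[(ring(108+d,rr),(255,0,255)) for d,rr in((0,4.5),(16,9),(34,9),(54,24),(60,24))]
overlay(c,segs,'ov3',240,155,160,100,5)
overlay(s,segs,'ov4',260,150,130,110,5)
for n,w in [('tab',[-98,50,228.5])]: print(S2W(np.array(w)/1000))
E
```

```text
tabtop T [[-94.5  51.3 228.5]]
tabtop S [[-89.   51.9 228.5]]
collar top T far [[-94.2  33.5 187.5]]
collar top T near [[-94.7  72.2 187.5]]
flange T [[168.3 -52.2 175. ]]
cone base T [[127.8 -50.  175. ]]
cone tip T [[112.2 -49.5 175. ]]
cone tip S [[113.8 -48.1 175. ]]
cone base S [[127.3 -49.8 175. ]]
flange S [[172.9 -49.1 175. ]]
[[-78.3  56.3 217.5]]
[[-82.6  49.8 200.1]]
[[ 0.53182837 -0.10176084  0.2285    ]]
```

View pics/ov3.png

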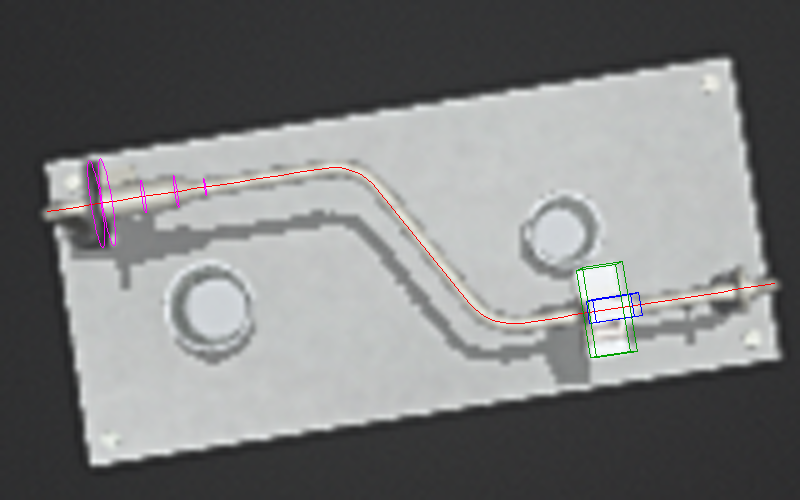

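View pics/ov4.png

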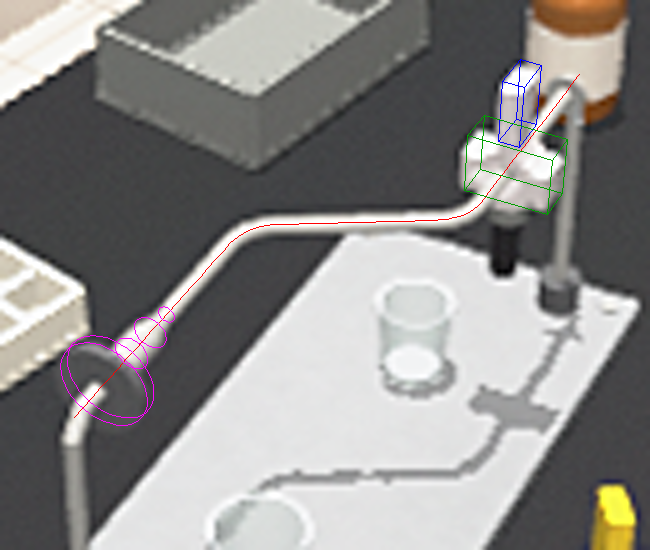

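Both overlays show the rod and hub model on the real ones to within about 2 mm, and the tab about 4 mm further along than drawn (tab at station x≈-94, y≈51). Now a planner helper for the row values.

```bash
cat >> h.py <<'E'
from scipy.spatial.transform import Rotation as Ro
HP=0.0188
def cur():
    s=r.get_state(); return s,Ro.from_euler('xyz',s['eef_rot'],degrees=True).as_matrix(),s['tcp_pos']
def target(stx,sty,z,head=0,lean=0,grip=.0,flip=False):
    """tool pose (R,tcp) so that grasp point at station mm coords (stx,sty,z); head: deg carrier heading rel station x (ccw);
    lean deg about rod axis (heading dir); grip frame: tool x down, y jaw across rod"""
    a=Q[2]+math.radians(head)
    X=np.array([math.cos(a),math.sin(a),0]);Y=np.array([-math.sin(a),math.cos(a),0]);Z=np.array([0,0,1.])
    L=Ro.from_rotvec(X*math.radians(lean)).as_matrix()
    ty=Y if not flip else -Y
    tx=-Z; tz=np.cross(tx,ty)
    R=L@np.c_[tx,ty,tz]
    g=S2W(np.array([stx,sty,z])/1000)[0]
    return R,g+R[:,0]*HP
def rows(R1,p1,R0,p0):
    sh=R0.T@(p1-p0); rv=Ro.from_matrix(R0.T@R1).as_rotvec(degrees=True)
    return sh.round(4),rv.round(2)
def carrier_to_grasp(cx,cy,cz,head,lean,up):
    """collar centre pose -> grasp point at distance up above collar centre along leaned axis"""
    a=math.radians(head);l=math.radians(lean)
    Y=np.array([-math.sin(a),math.cos(a)]); 
    return cx-Y[0]*math.sin(l)*up, cy-Y[1]*math.sin(l)*up, cz+math.cos(l)*up
E
python3 - <<'E'
from h import *
s,R0,p0=cur(); print(R0.round(3),p0)
for fl in (0,1):
    R,p=target(-94,51,280,flip=fl); print(p,rows(R,p,R0,p0), np.degrees(math.atan2(p[1],p[0])))
E
```

```text
[[-0.001 -0.35   0.937]
 [ 0.001  0.937  0.35 ]
 [-1.     0.002 -0.   ]] [ 0.23622733 -0.63183622  0.2257079 ]
[ 0.53012927 -0.09800411  0.2612    ] (array([-0.0349,  0.3972,  0.4622]), array([-7.98e+01,  5.00e-02, -8.00e-02])) -10.473922808260504
[ 0.53012927 -0.09800411  0.2612    ] (array([-0.0349,  0.3972,  0.4622]), array([ 1.002e+02, -8.000e-02, -6.000e-02])) -10.473922808260504
```

```bash
python3 -m creep '[{"tx":-0.04,"ax":-4},{"tx":-0.075,"tz":0.03,"ty":0.02,"ax":-12},{"tx":-0.075,"tz":0.06,"ty":0.05,"ax":-20},{"tx":-0.075,"tz":0.09,"ty":0.08,"ax":-28},{"tx":-0.075,"tz":0.12,"ty":0.11,"ax":-36}]' 10
python3 - <<'E'
from h import *
s,R0,p0=cur(); print(s['joints'].round(1))
R,p=target(-94,51,320); print(p,rows(R,p,R0,p0))
E
```

```text
[-53.   20.6   0.6  -0.  -70.1 -16.5]
[ 0.53012927 -0.09800411  0.3012    ] (array([-0.0749,  0.3972,  0.4622]), array([-7.98e+01,  5.00e-02, -8.00e-02]))invalid input
```

```bash
python3 -m creep '[{"ax":-4,"ay":0,"az":0,"tx":-0.04,"ty":0,"tz":0,"fingers":0.087},{"ax":-12,"ay":0,"az":0,"tx":-0.075,"ty":0.02,"tz":0.03,"fingers":0.087},{"ax":-20,"ay":0,"az":0,"tx":-0.075,"ty":0.05,"tz":0.06,"fingers":0.087},{"ax":-28,"ay":0,"az":0,"tx":-0.075,"ty":0.08,"tz":0.09,"fingers":0.087},{"ax":-36,"ay":0,"az":0,"tx":-0.075,"ty":0.11,"tz":0.12,"fingers":0.087}]' 10
python3 - <<'E'
from h import *
s,R0,p0=cur(); print(s['joints'].round(1))
R,p=target(-94,51,320); print(p,rows(R,p,R0,p0))
E
```

```text
time_s: 0.6
tcp_pos: [0.3105, -0.4856, 0.3012]
eef_rot: [44.5, 90.0, 101.3]
contact_force: [0.8, -0.2, 0.7]
gripper_width: 0.0869
[-38.    9.   -5.2  -0.  -75.8   4.8]
[ 0.53012927 -0.09800411  0.3012    ] (array([2.000e-04, 2.850e-02, 4.446e-01]), array([-4.35e+01,  3.00e-02, -1.00e-02]))
```

```bash
python3 -m creep '[{"ax":-8,"ay":0,"az":0,"tx":0,"ty":0.005,"tz":0.049,"fingers":0.087},{"ax":-16,"ay":0,"az":0,"tx":0,"ty":0.01,"tz":0.098,"fingers":0.087},{"ax":-24,"ay":0,"az":0,"tx":0,"ty":0.015,"tz":0.147,"fingers":0.087},{"ax":-32,"ay":0,"az":0,"tx":0,"ty":0.02,"tz":0.196,"fingers":0.087},{"ax":-40,"ay":0,"az":0,"tx":0,"ty":0.025,"tz":0.245,"fingers":0.087}]' 10
python3 - <<'E'
from h import *
s,R0,p0=cur(); print(s['joints'].round(1))
R,p=target(-94,51,320); print(p,rows(R,p,R0,p0))
E
```

```text
time_s: 1.1
tcp_pos: [0.4249, -0.2671, 0.3015]
eef_rot: [-46.1, 90.0, 50.7]
contact_force: [2.0, -0.2, 0.2]
gripper_width: 0.087
[ -9.7   1.5 -13.5  -0.  -74.9  16.5]
[ 0.53012927 -0.09800411  0.3012    ] (array([ 0.0004, -0.1246,  0.1554]), array([-3.48,  0.01,  0.01]))
```

```bash
python3 -m creep '[{"ax":-1,"ay":0,"az":0,"tx":0,"ty":-0.03,"tz":0.037,"fingers":0.087},{"ax":-2,"ay":0,"az":0,"tx":0,"ty":-0.06,"tz":0.075,"fingers":0.087},{"ax":-3,"ay":0,"az":0,"tx":0,"ty":-0.09,"tz":0.112,"fingers":0.087},{"ax":-3.5,"ay":0,"az":0,"tx":0,"ty":-0.1246,"tz":0.1554,"fingers":0.087},{"ax":-3.5,"ay":0,"az":0,"tx":0,"ty":-0.1246,"tz":0.1554,"fingers":0.087}]' 10
python3 - <<'E'
from h import *
s,R0,p0=cur(); print(s['joints'].round(1))
R,p=target(-94,51,214); print(p,rows(R,p,R0,p0))
c=cap('top','t1'); d=cap('side','s1')
crop(c,'t1c',260,140,150,110,5); crop(d,'s1c',290,80,150,150,4)
E
```

```text
time_s: 1.6
tcp_pos: [0.5328, -0.0967, 0.3006]
eef_rot: [57.1, 89.9, 157.3]
contact_force: [-1.5, 0.4, -0.2]
gripper_width: 0.0871
[ 10.4   5.6  -9.2  -0.  -75.2  -0.2]
[ 0.53012927 -0.09800411  0.1952    ] (array([ 0.1054,  0.0027, -0.0009]), array([-0.07,  0.03, -0.05]))
```

View pics/t1c.png

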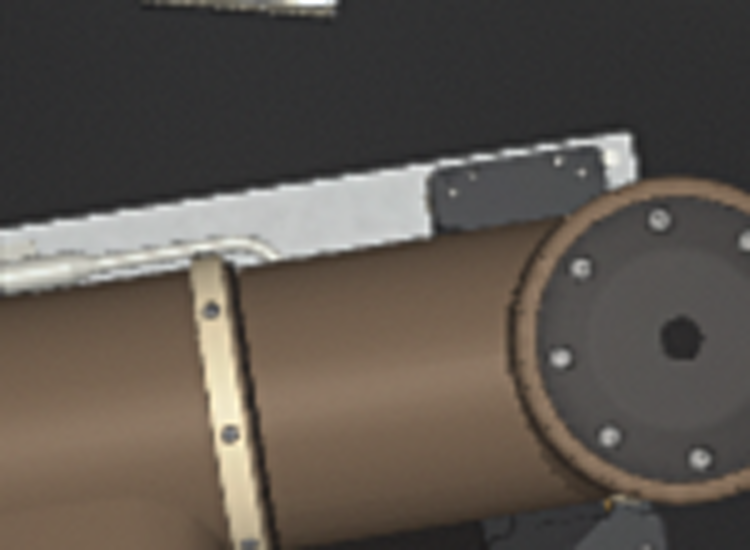

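View pics/s1c.png

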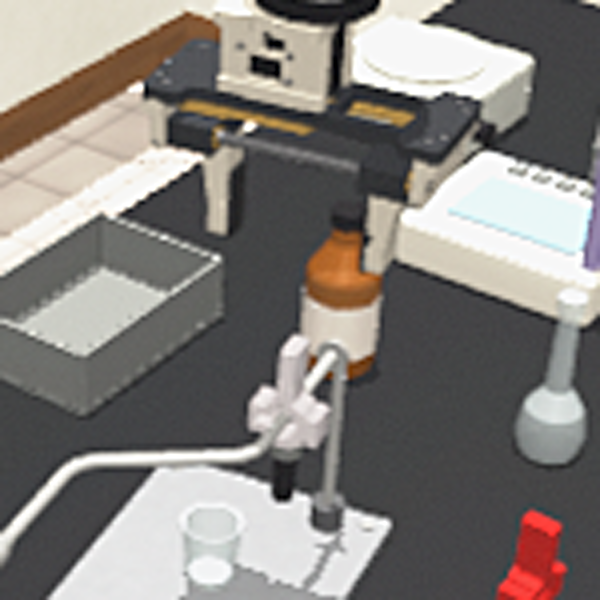

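The side view shows the open fingers straddling above the tab (side about 363,172), clear of the reagent bottle. Descending.

```bash
python3 -m creep '[{"ax":0,"ay":0,"az":0,"tx":0.035,"ty":0,"tz":0,"fingers":0.087},{"ax":0,"ay":0,"az":0,"tx":0.07,"ty":0,"tz":0,"fingers":0.087},{"ax":0,"ay":0,"az":0,"tx":0.095,"ty":0,"tz":0,"fingers":0.07},{"ax":0,"ay":0,"az":0,"tx":0.105,"ty":0,"tz":0,"fingers":0.05},{"ax":0,"ay":0,"az":0,"tx":0.105,"ty":0,"tz":0,"fingers":0.04}]' 10
python3 - <<'E'
from h import *
for i in range(3):
    s,R0,p0=cur()
    R,p=target(-94,51,214); print(p0,rows(R,p,R0,p0))
    d=cap('side','s2')
crop(d,'s2c',310,120,100,110,6)
E
```

```text
time_s: 2.2
tcp_pos: [0.5297, -0.1016, 0.1957]
eef_rot: [90.0, 89.9, -170.1]
contact_force: [0.6, 0.1, 1.1]
gripper_width: 0.0687
[ 0.52974314 -0.10158691  0.19568363] (array([ 0.0005, -0.001 ,  0.0035]), array([-0.37,  0.  , -0.14]))
[ 0.53074835 -0.10144092  0.19707893] (array([0.0019, 0.    , 0.0035]), array([-0.35, -0.02, -0.01]))
[ 0.53137431 -0.10122786  0.19787911] (array([0.0027, 0.0007, 0.0034]), array([-0.33, -0.03,  0.08]))
```

View pics/s2c.png

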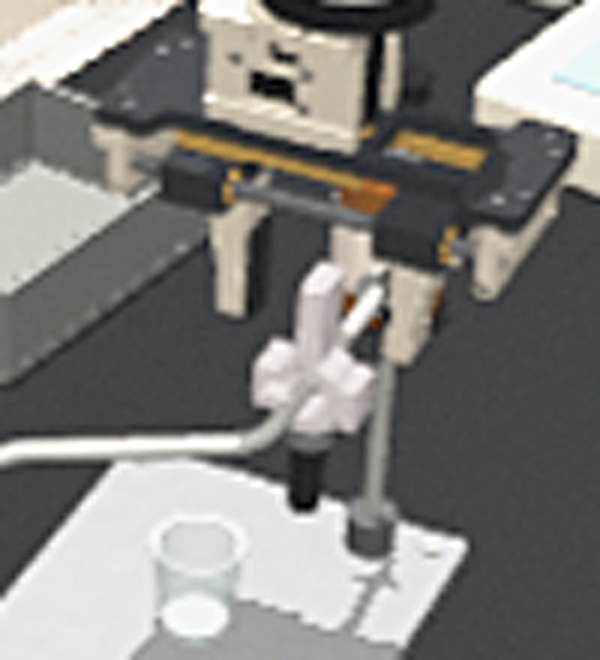

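```bash
python3 - <<'E'
from h import *
d=load('s2'); s,R0,p0=cur(); print(p0)
def cp(p): return ((proj(d,p)-[310,120]+.5)*6-.5).round()
print('tcp',cp(p0),'finger tips',cp(p0+R0[:,1]*.0345),cp(p0-R0[:,1]*.0345))
for x in (-94,-90,-86): print(x,'tabtop',cp(S2W([x/1000,.051,.2285])),'at tip level',cp(S2W([x/1000,.051,p0[2]])))
E
```

```text
[ 0.53162796 -0.10102144  0.19817935]
tcp [[322. 326.]] finger tips [[394. 347.]] [[251. 306.]]
-94 tabtop [[325. 273.]] at tip level [[321. 330.]]
-90 tabtop [[321. 277.]] at tip level [[317. 334.]]
-86 tabtop [[318. 282.]] at tip level [[314. 339.]]
```

```bash
python3 -m creep '[{"ax":-0.3,"ay":0,"az":0,"tx":0.002,"ty":0,"tz":0.005,"fingers":0.04},{"ax":-0.3,"ay":0,"az":0,"tx":0.002,"ty":0,"tz":0.005,"fingers":0.03},{"ax":-0.3,"ay":0,"az":0,"tx":0.002,"ty":0,"tz":0.005,"fingers":0.02},{"ax":-0.3,"ay":0,"az":0,"tx":0.002,"ty":0,"tz":0.005,"fingers":0.012},{"ax":-0.3,"ay":0,"az":0,"tx":0.002,"ty":0,"tz":0.005,"fingers":0.008}]' 15
python3 - <<'E'
from h import *
s,R0,p0=cur(); print(s['gripper_width'],W2S(p0)*1000, s['contact_force'],s['moment'])
E
```

```text
time_s: 2.85
tcp_pos: [0.53, -0.0956, 0.1947]
eef_rot: [-93.6, 90.0, 6.7]
contact_force: [0.4, -0.2, 0.1]
gripper_width: 0.0166
0.016615224436289946 [[-91.61547096  50.66435572 194.72937053]] [ 0.40482549 -0.19746403  0.12149014] [ 0.03737071  0.11333254 -0.02588291]
```

```bash
python3 -m creep '[{"ax":0,"ay":0,"az":0,"tx":0,"ty":0,"tz":0,"fingers":0.005},{"ax":0,"ay":0,"az":0,"tx":0,"ty":0,"tz":0,"fingers":0.003},{"ax":0,"ay":0,"az":0,"tx":0,"ty":0,"tz":0,"fingers":0.0},{"ax":0,"ay":0,"az":0,"tx":0,"ty":0,"tz":0,"fingers":0.0}]' 30
python3 - <<'E'
from h import *
for i in range(2):
    s,R0,p0=cur(); print(s['gripper_width'],W2S(p0)*1000, s['contact_force'],s['moment'])
    d=cap('side','s3')
crop(d,'s3c',310,120,100,110,6)
E
```

```text
time_s: 3.25
tcp_pos: [0.5301, -0.0957, 0.1947]
eef_rot: [-100.9, 90.0, -0.6]
contact_force: [-0.6, 0.6, 1.0]
gripper_width: 0.0119
0.011921963450370304 [[-91.67801354  50.64350687 194.66046848]] [-0.60800743  0.60470369  0.9961879 ] [ 0.12437955  0.07592718 -0.00931009]
0.011853963190136999 [[-91.67718909  50.68293908 194.61336347]] [-0.13729513  0.37243883  1.53991626] [ 0.15052108  0.11418206 -0.00950026]
```

View pics/s3c.png

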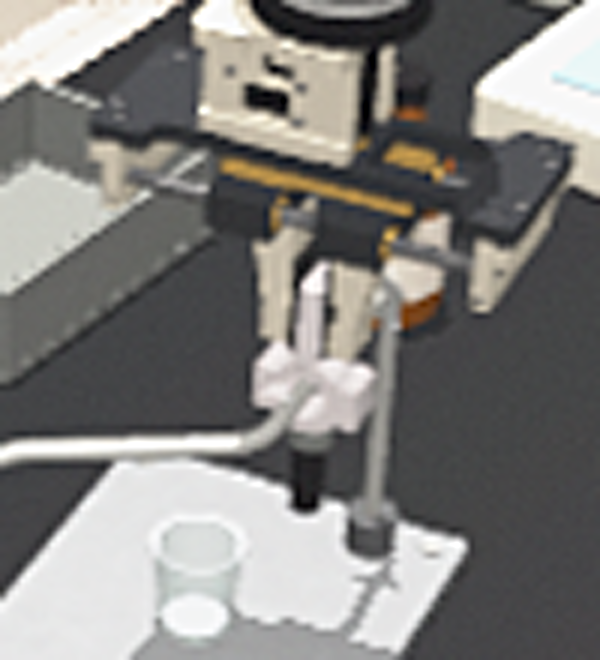

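The fingers stopped at 11.9 mm on the tab (tab at crop 315,290, between both pads). Lifting about 5.5 mm to centre the bore on the rod.

```bash
python3 -m creep '[{"ax":0,"ay":0,"az":0,"tx":-0.0055,"ty":0,"tz":0,"fingers":0.0},{"ax":0,"ay":0,"az":0,"tx":-0.0055,"ty":0,"tz":0,"fingers":0.0},{"ax":0,"ay":0,"az":0,"tx":-0.0055,"ty":0,"tz":0,"fingers":0.0},{"ax":0,"ay":0,"az":0,"tx":-0.0055,"ty":0,"tz":0,"fingers":0.0}]' 45
python3 - <<'E'
from h import *
s,R0,p0=cur(); print(s['gripper_width'],W2S(p0)*1000, s['contact_force'],s['moment'],s['joints'].round(1))
# path plan: collar centre along rod, heading tangent
b1=-33.; t=30*math.tan(math.pi/6); b2=b1+57.7
def axis(sv):
    # arc length from x=-92 along limb 1
    L1=(b1-t)-(-92.)
    if sv<L1: return -92+sv,50,0
    sv-=L1; A=30*math.pi/3
    if sv<A: a=sv/30; return b1-t+30*math.sin(a),20+30*math.cos(a),-math.degrees(a)
    sv-=A; M=115.47-2*t
    if sv<M: 
        x,y=b1-t+30*math.sin(math.pi/3),20+15
        return x+sv*.5,y-sv*.866,-60
    sv-=M
    if sv<A: a=math.pi/3-sv/30; return b2+t-30*math.sin(a),-20-30*math.cos(a),-math.degrees(a)
    sv-=A
    return b2+t+sv,-50,0
for sv in range(0,260,10): print(sv,np.round(axis(sv),1),end='; ')
E
```

```text
time_s: 3.75
tcp_pos: [0.5298, -0.0956, 0.1999]
eef_rot: [69.2, 90.0, 169.5]
contact_force: [0.4, 0.4, -1.8]
gripper_width: 0.0115
0.011517407871989023 [[-91.59434434  50.92815731 199.8635366 ]] [ 0.44492869  0.38614247 -1.75105592] [0.00223797 0.11471919 0.02489077] [ 10.6   8.9 -18.8  -0.  -62.3  -0.3]
0 [-92  50   0]; 10 [-82  50   0]; 20 [-72  50   0]; 30 [-62  50   0]; 40 [-52  50   0]; 50 [-42.1  48.9 -15.9]; 60 [-33.1  44.6 -35. ]; 70 [-26.   37.6 -54.1]; 80 [-20.9  29.  -60. ]; 90 [-15.9  20.4 -60. ]; 100 [-10.9  11.7 -60. ]; 110 [ -5.9   3.  -60. ]; 120 [ -0.9  -5.6 -60. ]; 130 [  4.1 -14.3 -60. ]; 140 [  9.1 -22.9 -60. ]; 150 [ 14.1 -31.6 -60. ]; 160 [ 19.6 -39.9 -48.4]; 170 [ 27.3 -46.2 -29.3]; 180 [ 36.7 -49.5 -10.2]; 190 [ 46.7 -50.    0. ]; 200 [ 56.7 -50.    0. ]; 210 [ 66.7 -50.    0. ]; 220 [ 76.7 -50.    0. ]; 230 [ 86.7 -50.    0. ]; 240 [ 96.7 -50.    0. ]; 250 [106.7 -50.    0. ];
```

```bash
cat >> h.py <<'E'
B1=-33.
def axis(sv):
    b1=B1; t=30*math.tan(math.pi/6); b2=b1+57.74
    L1=(b1-t)-(-92.)
    if sv<L1: return -92+sv,50,0
    sv-=L1; A=30*math.pi/3
    if sv<A: a=sv/30; return b1-t+30*math.sin(a),20+30*math.cos(a),-math.degrees(a)
    sv-=A; M=115.47-2*t
    if sv<M: return b1-t+30*math.sin(math.pi/3)+sv*.5,35-sv*.866,-60
    sv-=M
    if sv<A: a=math.pi/3-sv/30; return b2+t-30*math.sin(a),-20-30*math.cos(a),-math.degrees(a)
    sv-=A
    return b2+t+sv,-50,0
def plan(svs,z=200,R0=None):
    s,R0,p0=cur(); print('now',(W2S(p0)*1000).round(1)[0],'F',s['contact_force'].round(1),'M',s['moment'].round(2),'w',round(s['gripper_width'],4),'t',s['time_s'])
    for sv in svs:
        x,y,h=axis(sv); R,p=target(x,y,z+HP*1000,head=h)
        a,b=rows(R,p,R0,p0); print(sv,np.round([x,y,h],1),'t',a,'a',b)
E
python3 -c "
from h import *
plan([16,30,40,45,49])"
```

```text
now [-91.6  50.9 199.9] F [ 0.4  0.4 -1.8] M [0.   0.11 0.02] w 0.0115 t 3.75
16 [-76  50   0] t [-0.0001 -0.0009  0.0156] a [-0.01  0.01 -0.02]
30 [-62  50   0] t [-0.0001 -0.0009  0.0296] a [-0.01  0.01 -0.02]
40 [-52  50   0] t [-0.0001 -0.0009  0.0396] a [-0.01  0.01 -0.02]
45 [-47.   49.8  -6.3] t [-0.0001 -0.0011  0.0446] a [ 6.34  0.01 -0.02]
49 [-43.1  49.1 -14. ] t [-0.0001 -0.0018  0.0485] a [ 1.398e+01  1.000e-02 -2.000e-02]
```

```bash
python3 -m creep '[{"ax":0,"ay":0,"az":0,"tx":0,"ty":-0.0009,"tz":0.0156,"fingers":0.0},{"ax":0,"ay":0,"az":0,"tx":0,"ty":-0.0009,"tz":0.03,"fingers":0.0},{"ax":2,"ay":0,"az":0,"tx":0,"ty":-0.0009,"tz":0.0396,"fingers":0.0},{"ax":8,"ay":0,"az":0,"tx":0,"ty":-0.0011,"tz":0.0446,"fingers":0.0},{"ax":14,"ay":0,"az":0,"tx":0,"ty":-0.0018,"tz":0.0485,"fingers":0.0}]' 45
python3 -c "
from h import *
plan([53,57,61,65,69,73])"
```

```text
time_s: 4.25
tcp_pos: [0.5228, -0.0467, 0.2001]
eef_rot: [37.2, 90.0, 123.3]
contact_force: [0.5, 0.8, -0.8]
gripper_width: 0.0119
now [-42.2  49.1 200.1] F [ 0.5  0.8 -0.8] M [ 0.01  0.05 -0.02] w 0.0119 t 4.25
53 [-39.3  47.9 -21.6] t [ 0.0001 -0.0004  0.0031] a [ 7.43  0.01 -0.  ]
57 [-35.7  46.2 -29.3] t [ 0.0001 -0.0012  0.007 ] a [15.07  0.   -0.  ]
61 [-32.3  44.  -36.9] t [ 0.0001 -0.0025  0.0108] a [ 2.271e+01  0.000e+00 -1.000e-02]
65 [-29.3  41.4 -44.5] t [ 0.0001 -0.0043  0.0144] a [ 3.035e+01  0.000e+00 -1.000e-02]
69 [-26.6  38.4 -52.2] t [ 0.0001 -0.0065  0.0177] a [ 3.799e+01  0.000e+00 -1.000e-02]
73 [-24.4  35.1 -59.8] t [ 0.0001 -0.0092  0.0207] a [ 4.563e+01  0.000e+00 -1.000e-02]
```

```bash
python3 -m creep '[{"ax":7.5,"ay":0,"az":0,"tx":0,"ty":-0.0004,"tz":0.0031,"fingers":0.0},{"ax":15,"ay":0,"az":0,"tx":0,"ty":-0.0012,"tz":0.007,"fingers":0.0},{"ax":23,"ay":0,"az":0,"tx":0,"ty":-0.0025,"tz":0.0108,"fingers":0.0},{"ax":31,"ay":0,"az":0,"tx":0,"ty":-0.0043,"tz":0.0144,"fingers":0.0},{"ax":38.5,"ay":0,"az":0,"tx":0,"ty":-0.0065,"tz":0.0177,"fingers":0.0}]' 45
python3 -c "
from h import *
plan([73,80,88,98,108])
d=cap('side','s4'); crop(d,'s4c',280,120,120,110,6)"
```

```text
time_s: 4.75
tcp_pos: [0.5305, -0.0297, 0.2]
eef_rot: [116.9, 90.0, 164.4]
contact_force: [0.2, -0.2, -1.1]
gripper_width: 0.0117
now [-26.9  38.4 200. ] F [ 0.2 -0.2 -1.1] M [ 0.06  0.06 -0.02] w 0.0117 t 4.75
73 [-24.4  35.1 -59.8] t [ 0.     -0.      0.0041] a [ 7.02 -0.   -0.01]
80 [-20.9  29.  -60. ] t [ 0.     -0.0009  0.0111] a [ 7.2  -0.   -0.01]
88 [-16.9  22.1 -60. ] t [ 0.     -0.0019  0.019 ] a [ 7.2  -0.   -0.01]
98 [-11.9  13.4 -60. ] t [ 0.     -0.0032  0.0289] a [ 7.2  -0.   -0.01]
108 [ -6.9   4.8 -60. ] t [ 0.     -0.0044  0.0389] a [ 7.2  -0.   -0.01]
```

View pics/s4c.png

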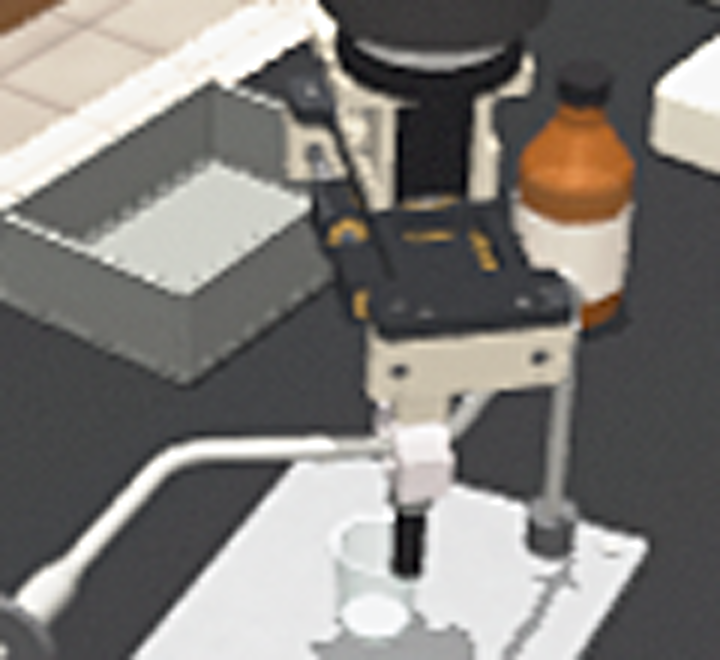

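The collar has rounded bend 1 (crop 420,460), the rod still goes through the bore, and contact force is near zero. Continuing down the slant.

```bash
python3 -m creep '[{"ax":7,"ay":0,"az":0,"tx":0,"ty":0,"tz":0.005,"fingers":0.0},{"ax":7.2,"ay":0,"az":0,"tx":0,"ty":-0.0012,"tz":0.0135,"fingers":0.0},{"ax":7.2,"ay":0,"az":0,"tx":0,"ty":-0.0023,"tz":0.022,"fingers":0.0},{"ax":7.2,"ay":0,"az":0,"tx":0,"ty":-0.0033,"tz":0.0305,"fingers":0.0},{"ax":7.2,"ay":0,"az":0,"tx":0,"ty":-0.0044,"tz":0.0389,"fingers":0.0}]' 45
python3 -c "
from h import *
plan([116,124,132,140,146])"
```

```text
time_s: 5.3
tcp_pos: [0.5607, -0.0039, 0.2]
eef_rot: [155.7, 90.0, -163.6]
contact_force: [0.5, -1.1, -2.0]
gripper_width: 0.0117
now [ -6.9   4.1 200. ] F [ 0.5 -1.1 -2. ] M [-0.03  0.01 -0.  ] w 0.0117 t 5.3
116 [ -2.9  -2.2 -60. ] t [-0.      0.0003  0.0074] a [ 0.43 -0.01 -0.  ]
124 [  1.1  -9.1 -60. ] t [-0.      0.0002  0.0154] a [ 0.43 -0.01 -0.  ]
132 [  5.1 -16.  -60. ] t [-0.      0.0001  0.0234] a [ 0.43 -0.01 -0.  ]
140 [  9.1 -22.9 -60. ] t [-0.0001  0.0001  0.0314] a [ 0.43 -0.01 -0.  ]
146 [ 12.1 -28.1 -60. ] t [-0.0001  0.      0.0374] a [ 0.43 -0.01 -0.  ]
```

```bash
python3 -m creep '[{"ax":0.4,"ay":0,"az":0,"tx":0,"ty":0.0002,"tz":0.0075,"fingers":0.0},{"ax":0.4,"ay":0,"az":0,"tx":0,"ty":0.0002,"tz":0.0155,"fingers":0.0},{"ax":0.4,"ay":0,"az":0,"tx":0,"ty":0.0001,"tz":0.0235,"fingers":0.0},{"ax":0.4,"ay":0,"az":0,"tx":0,"ty":0,"tz":0.0315,"fingers":0.0},{"ax":0.4,"ay":0,"az":0,"tx":0,"ty":0,"tz":0.0375,"fingers":0.0}]' 45
python3 -c "
from h import *
plan([150,154,158,162,166])"
```

```text
time_s: 5.8
tcp_pos: [0.5892, 0.0204, 0.2]
eef_rot: [-79.0, 90.0, -38.8]
contact_force: [0.5, -0.1, -1.9]
gripper_width: 0.0118
now [ 11.9 -28.2 200. ] F [ 0.5 -0.1 -1.9] M [ 0.04 -0.03  0.  ] w 0.0118 t 5.8
150 [ 14.1 -31.6 -60. ] t [0.     0.0002 0.004 ] a [-0.09  0.    0.  ]
154 [ 16.1 -35.1 -59.9] t [0.     0.0002 0.008 ] a [-0.23  0.    0.  ]
158 [ 18.4 -38.4 -52.2] t [0.     0.0005 0.012 ] a [-7.87  0.    0.  ]
162 [ 21.  -41.4 -44.6] t [0.     0.0013 0.0159] a [-15.51   0.     0.  ]
166 [ 24.  -44.  -36.9] t [0.     0.0027 0.0197] a [-23.15  -0.     0.  ]
```

```bash
python3 -m creep '[{"ax":0,"ay":0,"az":0,"tx":0,"ty":0.0002,"tz":0.004,"fingers":0.0},{"ax":-1,"ay":0,"az":0,"tx":0,"ty":0.0002,"tz":0.008,"fingers":0.0},{"ax":-8,"ay":0,"az":0,"tx":0,"ty":0.0005,"tz":0.012,"fingers":0.0},{"ax":-15.5,"ay":0,"az":0,"tx":0,"ty":0.0013,"tz":0.0159,"fingers":0.0},{"ax":-23,"ay":0,"az":0,"tx":0,"ty":0.0027,"tz":0.0197,"fingers":0.0}]' 45
python3 -c "
from h import *
plan([170,174,178,182,186,195])"
```

```text
time_s: 6.3
tcp_pos: [0.602, 0.0347, 0.2001]
eef_rot: [98.2, 90.0, 161.7]
contact_force: [-0.7, 0.2, -0.5]
gripper_width: 0.0116
now [ 23.8 -43.4 200.1] F [-0.7  0.2 -0.5] M [ 0.05  0.08 -0.01] w 0.0116 t 6.3
170 [ 27.4 -46.2 -29.3] t [ 0.0001 -0.      0.0045] a [-7.46 -0.   -0.  ]
174 [ 31.  -47.9 -21.7] t [0.0001 0.0007 0.0085] a [-15.1  -0.   -0. ]
178 [ 34.8 -49.1 -14. ] t [0.0001 0.002  0.0122] a [-22.74   0.    -0.  ]
182 [ 38.7 -49.8  -6.4] t [0.0001 0.0038 0.0158] a [-30.38   0.    -0.  ]
186 [ 42.7 -50.    0. ] t [0.0001 0.0061 0.0191] a [-36.76   0.    -0.  ]
195 [ 51.7 -50.    0. ] t [0.0001 0.0115 0.0263] a [-36.76   0.    -0.  ]
```

```bash
python3 -m creep '[{"ax":-7.5,"ay":0,"az":0,"tx":0,"ty":0,"tz":0.0045,"fingers":0.0},{"ax":-15,"ay":0,"az":0,"tx":0,"ty":0.0007,"tz":0.0085,"fingers":0.0},{"ax":-22.8,"ay":0,"az":0,"tx":0,"ty":0.002,"tz":0.0122,"fingers":0.0},{"ax":-30.4,"ay":0,"az":0,"tx":0,"ty":0.0038,"tz":0.0158,"fingers":0.0},{"ax":-36.8,"ay":0,"az":0,"tx":0,"ty":0.0061,"tz":0.0191,"fingers":0.0}]' 45
python3 -c "
from h import *
plan([195,205,215,225,230])
d=cap('side','s5'); crop(d,'s5c',255,120,120,110,6)
d=cap('top','t5'); crop(d,'t5c',240,150,120,90,6)"
```

```text
time_s: 6.8
tcp_pos: [0.6051, 0.0546, 0.2001]
eef_rot: [34.0, 90.0, 134.3]
contact_force: [-0.1, -0.1, -1.9]
gripper_width: 0.0119
now [ 42.7 -50.  200.1] F [-0.1 -0.1 -1.9] M [0.02 0.14 0.04] w 0.0119 t 6.8
195 [ 51.7 -50.    0. ] t [ 0.0001 -0.      0.009 ] a [ 0.05  0.   -0.  ]
205 [ 61.7 -50.    0. ] t [ 0.0001 -0.      0.019 ] a [ 0.05  0.   -0.  ]
215 [ 71.7 -50.    0. ] t [ 0.0001 -0.      0.029 ] a [ 0.05  0.   -0.  ]
225 [ 81.7 -50.    0. ] t [ 0.0001 -0.      0.039 ] a [ 0.05  0.   -0.  ]
230 [ 86.7 -50.    0. ] t [ 0.0001 -0.      0.044 ] a [ 0.05  0.   -0.  ]
```

View pics/s5c.png

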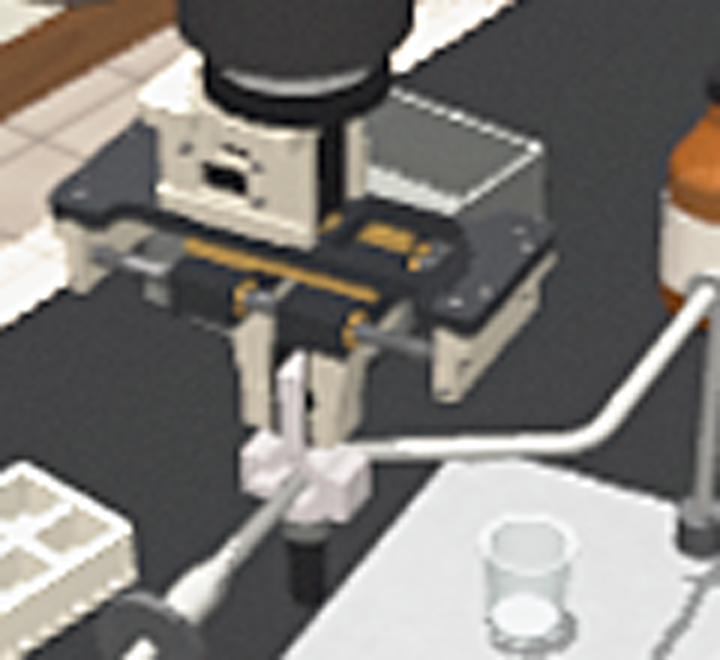

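View pics/t5c.png

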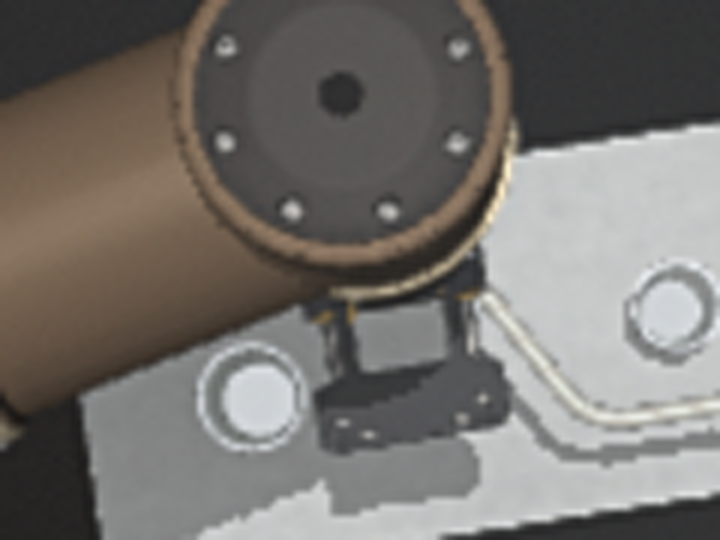

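Both bends are done with negligible force. Before the hub, I'm checking for any view of the key angle in the first pictures (direct and shadow).

```bash
python3 - <<'E'
from h import *
c=load('top0')
im=c['pixels'][175:220,245:285]; g=cv2.resize(im,None,fx=18,fy=13,interpolation=cv2.INTER_CUBIC)
g=cv2.convertScaleAbs(g,alpha=2.0,beta=-200)
cv2.imwrite('pics/key0.png',cv2.resize(cv2.convertScaleAbs(cv2.resize(im,None,fx=13,fy=13,interpolation=cv2.INTER_CUBIC),alpha=1.8,beta=-160),None,fx=1,fy=1))
def P(u,v,x0=245,y0=175,k=10): return ((u+.5)/k-.5+x0,(v+.5)/k-.5+y0)
# shadow direction from rod points: shadow bend corner vs rod bend corner, & limb3
for u,v in [(480,247),(400,262),(300,285),(200,378),(200,300),(260,232),(195,232)]: print((u,v),(W2S(at_z(c,*P(u,v),.012))*1000).round(1))
for u,v in [(640,238)]: print('sh bend',(W2S(at_z(c,*P(u,v),.012))*1000).round(1),'rod bend',(W2S(at_z(c,*P(640,135),.175))*1000).round(1))
E
```

```text
(480, 247) [[ 85.9 -36.1  12. ]]
(400, 262) [[111.  -35.4  12. ]]
(300, 285) [[142.6 -33.1  12. ]]
(200, 378) [[177.3  -9.5  12. ]]
(200, 300) [[173.8 -33.3  12. ]]
(260, 232) [[152.3 -51.2  12. ]]
(195, 232) [[172.2 -54.3  12. ]]
sh bend [[ 36.7 -31.2  12. ]] rod bend [[ 30.9 -48.6 175. ]]
```

View pics/key0.png

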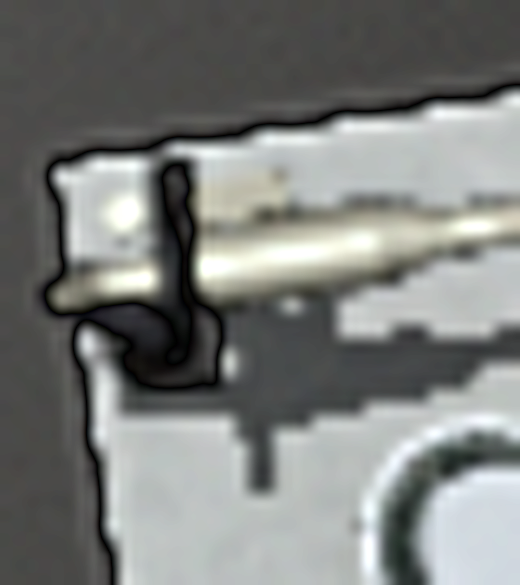

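```bash
python3 - <<'E'
from h import *
c=load('top0')
for v in range(186,200):
    print(v,[ (lambda p:'%4.0f,%4.0f,%4.0f'%tuple(W2S(p)[0]*1000))(at_d(c,u,v)) for u in (260,262,264,266)])
d=c['depth']; print(np.std([d[180:184,300:310]]))
E
```

```text
186 [' 179, -92,  11', ' 174, -92,   5', ' 167, -90,  14', ' 162, -90,   5']
187 [' 180, -90,   8', ' 174, -89,   9', ' 168, -87,  11', ' 161, -86,  12']
188 [' 181, -87,   3', ' 174, -85,  12', ' 151, -68, 170', ' 146, -67, 172']
189 [' 163, -67, 172', ' 157, -66, 171', ' 152, -65, 171', ' 147, -65, 169']
190 [' 164, -65, 165', ' 158, -63, 171', ' 152, -62, 174', ' 147, -62, 172']
191 [' 163, -61, 175', ' 157, -60, 176', ' 152, -59, 175', ' 147, -59, 169']
192 [' 163, -58, 177', ' 158, -57, 176', ' 152, -56, 181', ' 147, -56, 176']
193 [' 163, -55, 181', ' 157, -54, 184', ' 152, -53, 185', ' 147, -53, 178']
194 [' 163, -52, 181', ' 158, -52, 182', ' 153, -51, 179', ' 147, -50, 182']
195 [' 164, -50, 184', ' 158, -49, 181', ' 153, -48, 181', ' 148, -47, 183']
196 [' 164, -47, 181', ' 159, -46, 180', ' 153, -45, 184', ' 148, -45, 180']
197 [' 165, -44, 181', ' 160, -44, 179', ' 154, -43, 180', ' 149, -42, 179']
198 [' 165, -42, 181', ' 160, -41, 179', ' 173, -54,   7', ' 166, -53,  13']
199 [' 166, -39, 180', ' 179, -52,   8', ' 173, -51,  11', ' 167, -50,   6']
0.002629337
```

```bash
python3 - <<'E'
from h import *
c=load('top0')
K=[];H=[]
for v in range(184,204):
    for u in range(257,272):
        x,y,z=W2S(at_d(c,u,v))[0]*1000
        if z<150 or not 130<x<163.5: continue
        if x>143.5 and y<-60: K.append((y,z))
        elif y>-57: H.append((y,z))
K=np.array(K);H=np.array(H)
from scipy.optimize import least_squares
hc=least_squares(lambda q:np.hypot(H[:,0]-q[0],H[:,1]-q[1])-9,[-50,173]).x; print('hub axis',hc,len(H),len(K))
def f(q):
    t=q[0]; n=np.array([np.sin(t),np.cos(t)]) # top face normal for lean t: radial=(-cos t,-sin t); normal=(-sin t, cos t)
    n=np.array([-np.sin(t),np.cos(t)])
    return (K-hc)@n-2.75
s=least_squares(f,[.1],loss='soft_l1'); print(np.degrees(s.x),f(s.x).std(), 'err deg',np.degrees(f(s.x).std()/15/np.sqrt(len(K))))
rad=(K-hc)@np.array([-np.cos(s.x[0]),-np.sin(s.x[0])]); print(rad.min(),rad.max())
print(np.polyfit(K[:,0],K[:,1],1))
E
```

```text
hub axis [-48.99360879 173.03031528] 69 20
[17.27654795] 1.94721442274182 err deg 1.6631451481311936
9.816819861296796 19.931282917860752
[  0.43535657 199.22663933]
```

The top depth shows the key's tip hanging lower than the hub axis, which implies a lean of roughly +17 to +23° about the direction of travel. I'll advance to x≈87, then pre-lean on the bare rod.

```bash
cat >> h.py <<'E'
def plan2(L,up=43.9,R0=None):
    s,R0,p0=cur()
    X=Ro.from_rotvec([0,0,0])
    # measured lean & collar centre estimate
    Xs=np.array([math.cos(Q[2]),math.sin(Q[2]),0]);Ys=np.array([-math.sin(Q[2]),math.cos(Q[2]),0])
    col=W2S(p0-R0[:,0]*HP+R0[:,0]*up/1000)[0]*1000
    lean=np.degrees(math.atan2(R0[:,1]@np.array([0,0,1.]),R0[:,1]@Ys)); hd=np.degrees(math.asin(R0[:,2]@Ys)); pit=np.degrees(math.asin(R0[2,2]))
    F=s['contact_force'];Fs=[F@Xs,F@Ys,F[2]]; M=s['moment'];Ms=[M@Xs,M@Ys,M[2]]
    print('collar',col.round(1),'lean %.1f head %.1f pitch %.1f'%(lean,hd,pit),'Fst',np.round(Fs,1),'Mst',np.round(Ms,2),'w',round(s['gripper_width'],4),'t',s['time_s'])
    for x,y,z,ln in L:
        g=carrier_to_grasp(x,y,z,0,ln,up); R,p=target(*g,head=0,lean=ln)
        a,b=rows(R,p,R0,p0); print((x,y,z,ln),'t',a,'a',b)
E
python3 -m creep '[{"ax":0,"ay":0,"az":0,"tx":0,"ty":0,"tz":0.009,"fingers":0.0},{"ax":0,"ay":0,"az":0,"tx":0,"ty":0,"tz":0.019,"fingers":0.0},{"ax":0,"ay":0,"az":0,"tx":0,"ty":0,"tz":0.029,"fingers":0.0},{"ax":0,"ay":0,"az":0,"tx":0,"ty":0,"tz":0.039,"fingers":0.0},{"ax":0,"ay":0,"az":0,"tx":0,"ty":0,"tz":0.044,"fingers":0.0}]' 45
python3 -c "
from h import *
plan2([(87,-50,175,0),(87,-50,175,6),(87,-50,175,12),(87,-50,175,18)])"
```

```text
time_s: 7.4
tcp_pos: [0.5972, 0.0991, 0.2001]
eef_rot: [-41.9, 90.0, 58.1]
contact_force: [-0.7, 0.7, -1.1]
gripper_width: 0.0123
collar [ 87.9 -50.2 175. ] lean -0.0 head -0.3 pitch 0.0 Fst [ 0.8  0.5 -1.1] Mst [ 0.06 -0.06 -0.01] w 0.0123 t 7.4
(87, -50, 175, 0) t [-0.      0.0002 -0.0009] a [-0.28  0.01  0.01]
(87, -50, 175, 6) t [ 0.0001 -0.0024 -0.0009] a [-0.28  0.02  6.01]
(87, -50, 175, 12) t [ 0.0005 -0.005  -0.0009] a [-0.27  0.04 12.01]
(87, -50, 175, 18) t [ 0.0012 -0.0075 -0.0009] a [-0.27  0.05 18.01]
```

```bash
python3 -m creep '[{"ax":-0.2,"ay":0,"az":6,"tx":0.0001,"ty":-0.0024,"tz":-0.0005,"fingers":0.0},{"ax":-0.2,"ay":0,"az":12,"tx":0.0005,"ty":-0.005,"tz":-0.0005,"fingers":0.0},{"ax":-0.2,"ay":0,"az":18,"tx":0.0012,"ty":-0.0075,"tz":-0.0005,"fingers":0.0},{"ax":-0.2,"ay":0,"az":18,"tx":0.0012,"ty":-0.0075,"tz":-0.0005,"fingers":0.0}]' 45
python3 -c "
from h import *
plan2([(92,-50,175,18),(98,-50,175,18)])
d=cap('side','s6'); crop(d,'s6c',245,130,110,110,6)
c=cap('top','t6'); crop(c,'t6c',240,150,120,90,6)"
```

```text
time_s: 7.8
tcp_pos: [0.6058, 0.0991, 0.195]
eef_rot: [90.1, 71.5, -169.7]
contact_force: [-0.4, 0.5, -3.0]
gripper_width: 0.0113
collar [ 86.4 -50.7 171.2] lean 18.5 head -0.1 pitch -0.0 Fst [ 0.6  0.3 -3. ] Mst [-1.24 -0.08 -0.03] w 0.0113 t 7.8
(92, -50, 175, 18) t [-0.0034  0.0021  0.0056] a [-0.15  0.01 -0.46]
(98, -50, 175, 18) t [-0.0034  0.0021  0.0116] a [-0.15  0.01 -0.46]
```

View pics/s6c.png

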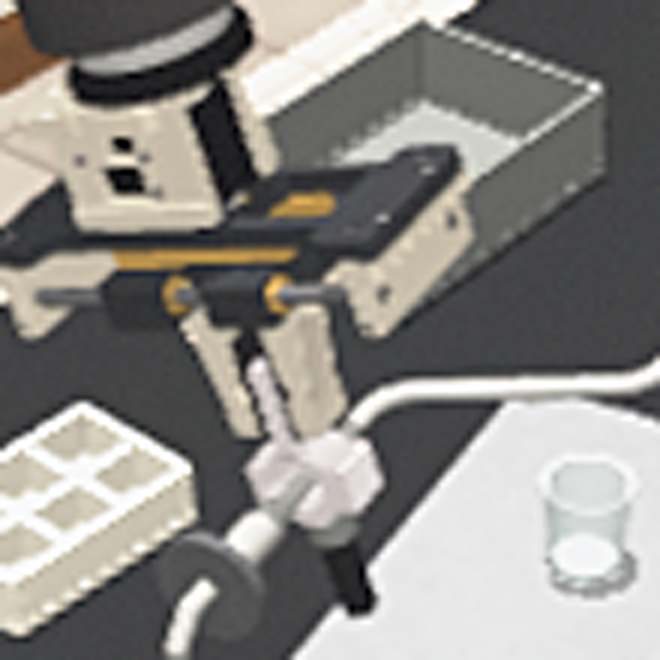

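```bash
python3 -c "
from h import *
plan2([(92,-50,175,18),(98,-50,175,18)])"
```

```text
collar [ 86.3 -50.3 173.3] lean 18.1 head -0.1 pitch -0.0 Fst [-0.2  0.5 -1.4] Mst [-1.11 -0.06 -0.08] w 0.012 t 7.9
(92, -50, 175, 18) t [-0.0015  0.0009  0.0057] a [-0.13  0.03 -0.07]
(98, -50, 175, 18) t [-0.0015  0.0009  0.0117] a [-0.13  0.03 -0.07]
```

```bash
python3 -m creep '[{"ax":0,"ay":0,"az":0,"tx":-0.0005,"ty":0.0002,"tz":0.003,"fingers":0.0},{"ax":0,"ay":0,"az":0,"tx":-0.0005,"ty":0.0002,"tz":0.006,"fingers":0.0},{"ax":0,"ay":0,"az":0,"tx":-0.0005,"ty":0.0002,"tz":0.009,"fingers":0.0},{"ax":0,"ay":0,"az":0,"tx":-0.0005,"ty":0.0002,"tz":0.012,"fingers":0.0},{"ax":0,"ay":0,"az":0,"tx":-0.0005,"ty":0.0002,"tz":0.012,"fingers":0.0}]' 45
python3 -c "
from h import *
plan2([(105,-50,175,18),(110,-50,175,18)])"
```

```text
time_s: 8.4
tcp_pos: [0.6025, 0.111, 0.2]
eef_rot: [89.8, 72.1, -169.9]
contact_force: [-1.0, -0.1, -1.9]
gripper_width: 0.0119
collar [ 98.7 -49.8 176.1] lean 17.9 head -0.1 pitch 0.1 Fst [ 0.1  1.  -1.9] Mst [-1.1   0.01  0.04] w 0.0119 t 8.4
(105, -50, 175, 18) t [ 0.001  -0.0005  0.0063] a [-0.05  0.07  0.06]
(110, -50, 175, 18) t [ 0.001  -0.0005  0.0113] a [-0.05  0.07  0.06]
```

```bash
python3 -m creep '[{"ax":0,"ay":0,"az":0,"tx":0.001,"ty":-0.0004,"tz":0.002,"fingers":0.0},{"ax":0,"ay":0,"az":0,"tx":0.001,"ty":-0.0004,"tz":0.004,"fingers":0.0},{"ax":0,"ay":0,"az":0,"tx":0.001,"ty":-0.0004,"tz":0.006,"fingers":0.0},{"ax":0,"ay":0,"az":0,"tx":0.001,"ty":-0.0004,"tz":0.008,"fingers":0.0},{"ax":0,"ay":0,"az":0,"tx":0.001,"ty":-0.0004,"tz":0.008,"fingers":0.0}]' 45
python3 -c "
from h import *
plan2([(110,-50,175,18),(115,-50,175,18)])"
```

```text
time_s: 8.9
tcp_pos: [0.6014, 0.1186, 0.1983]
eef_rot: [89.9, 72.0, -169.9]
contact_force: [0.5, 0.3, -0.9]
gripper_width: 0.0115
collar [106.4 -50.  174.4] lean 18.0 head -0.1 pitch 0.0 Fst [ 0.2 -0.5 -0.9] Mst [-1.12  0.02  0.03] w 0.0115 t 8.9
(110, -50, 175, 18) t [-0.0006  0.0002  0.0036] a [-0.08  0.06 -0.  ]
(115, -50, 175, 18) t [-0.0006  0.0002  0.0086] a [-0.08  0.06 -0.  ]
```

```bash
python3 -m creep '[{"ax":0,"ay":0,"az":0,"tx":-0.0004,"ty":0,"tz":0.002,"fingers":0.0},{"ax":0,"ay":0,"az":0,"tx":-0.0004,"ty":0,"tz":0.004,"fingers":0.0},{"ax":0,"ay":0,"az":0,"tx":-0.0004,"ty":0,"tz":0.006,"fingers":0.0},{"ax":0,"ay":0,"az":0,"tx":-0.0004,"ty":0,"tz":0.008,"fingers":0.0},{"ax":0,"ay":0,"az":0,"tx":-0.0004,"ty":0,"tz":0.008,"fingers":0.0}]' 45
python3 -c "
from h import *
plan2([(120,-50,175,18),(125,-50,175,18)])
d=cap('side','s7'); crop(d,'s7c',245,130,110,110,6)"
```

```text
time_s: 9.4
tcp_pos: [0.6, 0.1265, 0.1987]
eef_rot: [89.9, 72.0, -169.9]
contact_force: [-0.4, -0.7, -1.2]
gripper_width: 0.0116
collar [114.4 -50.1 174.8] lean 18.0 head -0.1 pitch 0.0 Fst [-0.7  0.5 -1.2] Mst [-1.17 -0.1   0.02] w 0.0116 t 9.4
(120, -50, 175, 18) t [-0.0001  0.0002  0.0056] a [-0.07  0.06 -0.  ]
(125, -50, 175, 18) t [-0.0001  0.0002  0.0106] a [-0.07  0.06 -0.  ]
```

View pics/s7c.png

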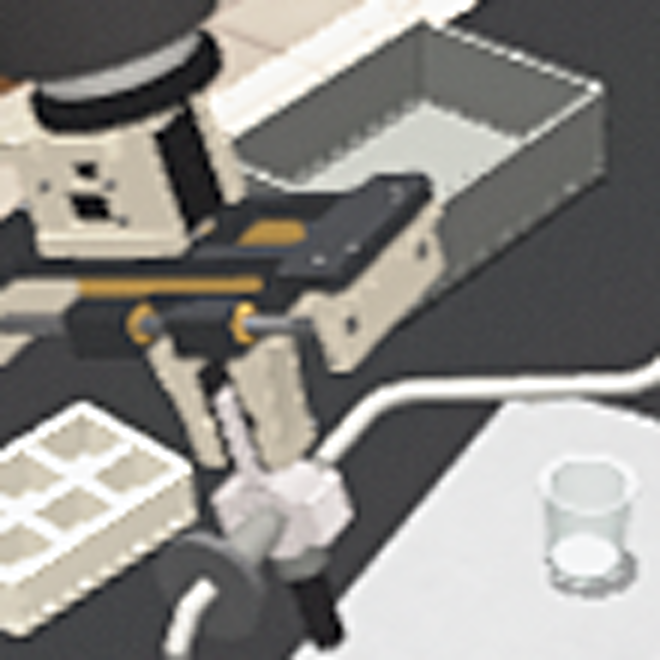

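```bash
python3 -m creep '[{"ax":0,"ay":0,"az":0,"tx":-0.0001,"ty":0.0001,"tz":0.0015,"fingers":0.0},{"ax":0,"ay":0,"az":0,"tx":-0.0001,"ty":0.0001,"tz":0.003,"fingers":0.0},{"ax":0,"ay":0,"az":0,"tx":-0.0001,"ty":0.0001,"tz":0.0045,"fingers":0.0},{"ax":0,"ay":0,"az":0,"tx":-0.0001,"ty":0.0001,"tz":0.006,"fingers":0.0},{"ax":0,"ay":0,"az":0,"tx":-0.0001,"ty":0.0001,"tz":0.006,"fingers":0.0}]' 45
python3 -c "
from h import *
plan2([(125,-50,175,18),(125,-50,175,18)])"
```

```text
time_s: 9.95
tcp_pos: [0.5989, 0.1323, 0.1988]
eef_rot: [89.9, 72.0, -169.9]
contact_force: [0.5, -0.6, -1.7]
gripper_width: 0.0117
collar [120.4 -50.1 175. ] lean 18.0 head -0.1 pitch 0.0 Fst [-0.7 -0.4 -1.7] Mst [-1.1  -0.02 -0.01] w 0.0117 t 9.95
(125, -50, 175, 18) t [-0.      0.0001  0.0047] a [-0.08  0.06  0.  ]
(125, -50, 175, 18) t [-0.      0.0001  0.0047] a [-0.08  0.06  0.  ]
```

```bash
python3 -m creep '[{"ax":0,"ay":0,"az":0,"tx":0,"ty":0.0001,"tz":0.0015,"fingers":0.0},{"ax":0,"ay":0,"az":0,"tx":0,"ty":0.0001,"tz":0.003,"fingers":0.0},{"ax":0,"ay":0,"az":0,"tx":0,"ty":0.0001,"tz":0.0045,"fingers":0.0},{"ax":0,"ay":0,"az":0,"tx":0,"ty":0.0001,"tz":0.006,"fingers":0.0},{"ax":0,"ay":0,"az":0,"tx":0,"ty":0.0001,"tz":0.006,"fingers":0.0}]' 45
python3 -c "
from h import *
plan2([(130,-50,175,18),(130,-50,175,18)])"
```

```text
time_s: 10.45
tcp_pos: [0.5977, 0.1382, 0.1989]
eef_rot: [89.9, 72.0, -169.9]
contact_force: [-0.4, 0.6, -1.0]
gripper_width: 0.0117
collar [126.3 -50.  175. ] lean 18.0 head -0.1 pitch 0.0 Fst [ 0.7  0.3 -1. ] Mst [-1.13 -0.   -0.01] w 0.0117 t 10.45
(130, -50, 175, 18) t [0.     0.     0.0037] a [-0.08  0.06  0.  ]
(130, -50, 175, 18) t [0.     0.     0.0037] a [-0.08  0.06  0.  ]
```

```bash
python3 -m creep '[{"ax":0,"ay":0,"az":0,"tx":0,"ty":0,"tz":0.0015,"fingers":0.0},{"ax":0,"ay":0,"az":0,"tx":0,"ty":0,"tz":0.003,"fingers":0.0},{"ax":0,"ay":0,"az":0,"tx":0,"ty":0,"tz":0.0045,"fingers":0.0},{"ax":0,"ay":0,"az":0,"tx":0,"ty":0,"tz":0.006,"fingers":0.0},{"ax":0,"ay":0,"az":0,"tx":0,"ty":0,"tz":0.006,"fingers":0.0}]' 45
python3 -c "
from h import *
plan2([])"
python3 -m creep '[{"ax":0,"ay":0,"az":0,"tx":0,"ty":0,"tz":0.001,"fingers":0.0},{"ax":0,"ay":0,"az":0,"tx":0,"ty":0,"tz":0.002,"fingers":0.0},{"ax":0,"ay":0,"az":0,"tx":0,"ty":0,"tz":0.003,"fingers":0.0},{"ax":0,"ay":0,"az":0,"tx":0,"ty":0,"tz":0.003,"fingers":0.0}]' 45
python3 -c "
from h import *
plan2([])"
```

```text
time_s: 10.95
tcp_pos: [0.5967, 0.1441, 0.1989]
eef_rot: [89.9, 72.0, -169.9]
contact_force: [0.3, -0.1, -1.7]
gripper_width: 0.0119
collar [132.4 -50.  175. ] lean 18.0 head -0.1 pitch 0.0 Fst [-0.2 -0.2 -1.7] Mst [-1.11 -0.07 -0.01] w 0.0119 t 10.95
time_s: 11.35
tcp_pos: [0.5962, 0.147, 0.1989]
eef_rot: [89.9, 72.0, -169.9]
contact_force: [-0.6, 0.8, -1.8]
gripper_width: 0.0118
collar [135.3 -50.  175. ] lean 18.0 head -0.1 pitch 0.0 Fst [ 0.9  0.4 -1.8] Mst [-1.16 -0.04 -0.  ] w 0.0118 t 11.35
```

```bash
python3 -m creep '[{"ax":0,"ay":0,"az":0,"tx":0,"ty":0,"tz":0.001,"fingers":0.0},{"ax":0,"ay":0,"az":0,"tx":0,"ty":0,"tz":0.002,"fingers":0.0},{"ax":0,"ay":0,"az":0,"tx":0,"ty":0,"tz":0.003,"fingers":0.0},{"ax":0,"ay":0,"az":0,"tx":0,"ty":0,"tz":0.003,"fingers":0.0}]' 45
python3 -c "
from h import *
plan2([])"
python3 -m creep '[{"ax":0,"ay":0,"az":0,"tx":0,"ty":0,"tz":0.001,"fingers":0.0},{"ax":0,"ay":0,"az":0,"tx":0,"ty":0,"tz":0.002,"fingers":0.0},{"ax":0,"ay":0,"az":0,"tx":0,"ty":0,"tz":0.003,"fingers":0.0},{"ax":0,"ay":0,"az":0,"tx":0,"ty":0,"tz":0.003,"fingers":0.0}]' 45
python3 -c "
from h import *
plan2([])"
```

```text
time_s: 11.75
tcp_pos: [0.5956, 0.15, 0.1989]
eef_rot: [89.9, 72.0, -169.9]
contact_force: [0.2, 0.1, -1.3]
gripper_width: 0.0117
collar [138.3 -50.  175. ] lean 18.0 head -0.1 pitch 0.0 Fst [ 0.1 -0.2 -1.3] Mst [-1.08  0.01 -0.02] w 0.0117 t 11.75
time_s: 12.15
tcp_pos: [0.5951, 0.1529, 0.1989]
eef_rot: [89.9, 72.0, -169.9]
contact_force: [0.1, -0.5, -1.0]
gripper_width: 0.0117
collar [141.3 -50.  175. ] lean 18.0 head -0.1 pitch 0.0 Fst [-0.6 -0.  -1. ] Mst [-1.13 -0.06  0.02] w 0.0117 t 12.15
```

No contact at 141 mm, where a wrong angle would have stopped it at about 134, so the keyway seems to be over the key. Pushing on.

```bash
python3 -m creep '[{"ax":0,"ay":0,"az":0,"tx":0,"ty":0,"tz":0.0015,"fingers":0.0},{"ax":0,"ay":0,"az":0,"tx":0,"ty":0,"tz":0.003,"fingers":0.0},{"ax":0,"ay":0,"az":0,"tx":0,"ty":0,"tz":0.0045,"fingers":0.0},{"ax":0,"ay":0,"az":0,"tx":0,"ty":0,"tz":0.006,"fingers":0.0},{"ax":0,"ay":0,"az":0,"tx":0,"ty":0,"tz":0.006,"fingers":0.0}]' 45
python3 -c "
from h import *
plan2([])"
python3 -m creep '[{"ax":0,"ay":0,"az":0,"tx":0,"ty":0,"tz":0.001,"fingers":0.0},{"ax":0,"ay":0,"az":0,"tx":0,"ty":0,"tz":0.002,"fingers":0.0},{"ax":0,"ay":0,"az":0,"tx":0,"ty":0,"tz":0.003,"fingers":0.0},{"ax":0,"ay":0,"az":0,"tx":0,"ty":0,"tz":0.003,"fingers":0.0}]' 45
python3 -c "
from h import *
plan2([])
d=cap('side','s8'); crop(d,'s8c',235,140,110,110,6)"
```

```text
time_s: 12.65
tcp_pos: [0.594, 0.1589, 0.1989]
eef_rot: [89.9, 72.0, -169.9]
contact_force: [0.3, -0.1, -1.3]
gripper_width: 0.0119
collar [147.4 -50.  175. ] lean 18.0 head -0.1 pitch 0.0 Fst [-0.2 -0.3 -1.3] Mst [-1.11 -0.03 -0.05] w 0.0119 t 12.65
time_s: 13.05
tcp_pos: [0.5935, 0.1618, 0.1989]
eef_rot: [89.9, 72.0, -169.9]
contact_force: [0.1, 0.6, -1.6]
gripper_width: 0.0119
collar [150.3 -50.  175. ] lean 18.0 head -0.1 pitch 0.0 Fst [ 0.5 -0.2 -1.6] Mst [-1.09 -0.09  0.  ] w 0.0119 t 13.05
```

View pics/s8c.png

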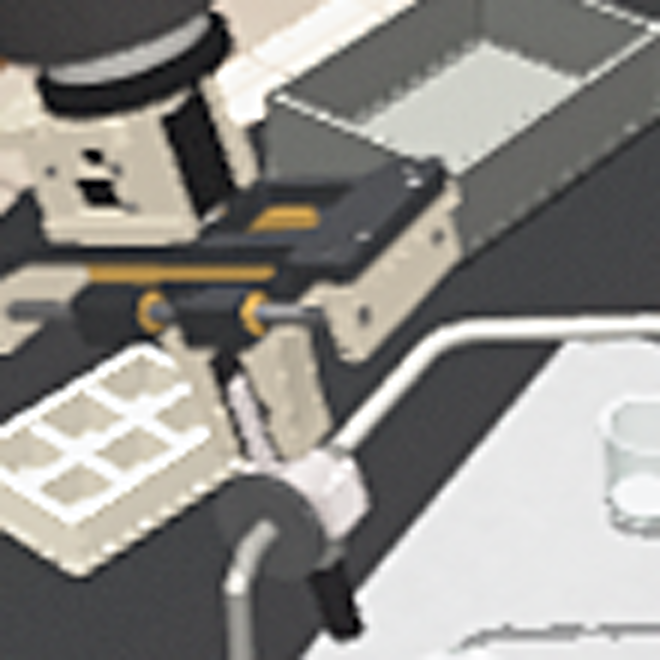

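The collar (crop 330,490) is close behind the flange. Making 1 mm steps until the push force shows.

```bash
python3 -m creep '[{"ax":0,"ay":0,"az":0,"tx":0,"ty":0,"tz":0.0007,"fingers":0.0},{"ax":0,"ay":0,"az":0,"tx":0,"ty":0,"tz":0.0014,"fingers":0.0},{"ax":0,"ay":0,"az":0,"tx":0,"ty":0,"tz":0.002,"fingers":0.0},{"ax":0,"ay":0,"az":0,"tx":0,"ty":0,"tz":0.002,"fingers":0.0}]' 45
python3 -c "
from h import *
plan2([])"
python3 -m creep '[{"ax":0,"ay":0,"az":0,"tx":0,"ty":0,"tz":0.0007,"fingers":0.0},{"ax":0,"ay":0,"az":0,"tx":0,"ty":0,"tz":0.001,"fingers":0.0},{"ax":0,"ay":0,"az":0,"tx":0,"ty":0,"tz":0.001,"fingers":0.0}]' 45
python3 -c "
from h import *
plan2([])"

```

```text
time_s: 13.5
tcp_pos: [0.5932, 0.1637, 0.1989]
eef_rot: [89.9, 72.0, -169.9]
contact_force: [-0.1, 0.0, -2.1]
gripper_width: 0.0116
collar [152.2 -50.1 175. ] lean 18.0 head -0.1 pitch 0.0 Fst [ 0.1  0.1 -2.1] Mst [-1.15 -0.08  0.04] w 0.0116 t 13.5
time_s: 13.8
tcp_pos: [0.593, 0.1646, 0.1989]
eef_rot: [89.9, 72.0, -169.9]
contact_force: [0.2, -0.1, -1.7]
gripper_width: 0.0119
collar [153.2 -50.  175. ] lean 18.0 head -0.1 pitch 0.0 Fst [-0.1 -0.2 -1.7] Mst [-1.17 -0.05  0.03] w 0.0119 t 13.8
```

```bash
python3 -m creep '[{"ax":0,"ay":0,"az":0,"tx":0,"ty":0,"tz":0.0007,"fingers":0.0},{"ax":0,"ay":0,"az":0,"tx":0,"ty":0,"tz":0.001,"fingers":0.0},{"ax":0,"ay":0,"az":0,"tx":0,"ty":0,"tz":0.001,"fingers":0.0}]' 45
python3 -c "
from h import *
plan2([])"
python3 -m creep '[{"ax":0,"ay":0,"az":0,"tx":0,"ty":0,"tz":0.0007,"fingers":0.0},{"ax":0,"ay":0,"az":0,"tx":0,"ty":0,"tz":0.001,"fingers":0.0},{"ax":0,"ay":0,"az":0,"tx":0,"ty":0,"tz":0.001,"fingers":0.0}]' 45
python3 -c "
from h import *
plan2([])"

```

```text
time_s: 14.1
tcp_pos: [0.5928, 0.1656, 0.1989]
eef_rot: [89.9, 72.0, -169.9]
contact_force: [-0.2, 0.1, -1.6]
gripper_width: 0.0118
collar [154.2 -50.  175. ] lean 18.0 head -0.1 pitch 0.0 Fst [ 0.1  0.2 -1.6] Mst [-1.09 -0.03  0.04] w 0.0118 t 14.1
time_s: 14.4
tcp_pos: [0.5926, 0.1666, 0.1989]
eef_rot: [89.9, 72.0, -169.9]
contact_force: [0.1, 0.3, -2.1]
gripper_width: 0.0116
collar [155.2 -50.  175. ] lean 18.0 head -0.1 pitch 0.0 Fst [ 0.3 -0.2 -2.1] Mst [-1.18 -0.05 -0.01] w 0.0116 t 14.4
```

```bash
python3 -m creep '[{"ax":0,"ay":0,"az":0,"tx":0,"ty":0,"tz":0.0007,"fingers":0.0},{"ax":0,"ay":0,"az":0,"tx":0,"ty":0,"tz":0.001,"fingers":0.0},{"ax":0,"ay":0,"az":0,"tx":0,"ty":0,"tz":0.001,"fingers":0.0}]' 45
python3 -c "
from h import *
plan2([])"
python3 -m creep '[{"ax":0,"ay":0,"az":0,"tx":0,"ty":0,"tz":0.0007,"fingers":0.0},{"ax":0,"ay":0,"az":0,"tx":0,"ty":0,"tz":0.001,"fingers":0.0},{"ax":0,"ay":0,"az":0,"tx":0,"ty":0,"tz":0.001,"fingers":0.0}]' 45
python3 -c "
from h import *
plan2([])"

```

```text
time_s: 14.7
tcp_pos: [0.5924, 0.1676, 0.1989]
eef_rot: [89.9, 72.0, -169.9]
contact_force: [-0.5, -1.1, -2.3]
gripper_width: 0.0122
collar [156.2 -50.  175. ] lean 18.0 head -0.1 pitch 0.0 Fst [-1.   0.7 -2.3] Mst [-1.15 -0.03  0.04] w 0.0122 t 14.7
time_s: 15.0
tcp_pos: [0.5924, 0.1678, 0.1989]
eef_rot: [90.1, 72.0, -169.7]
contact_force: [1.2, -5.0, -3.3]
gripper_width: 0.0117
collar [156.4 -50.  175. ] lean 18.0 head -0.1 pitch -0.0 Fst [-5.2 -0.3 -3.3] Mst [-1.4   1.79  0.59] w 0.0117 t 15.0
```

Push force of 5 N at 156.4 mm, where the flange was expected. One firmer push to confirm.

```bash
python3 -m creep '[{"ax":0,"ay":0,"az":0,"tx":0,"ty":0,"tz":0.0008,"fingers":0.0},{"ax":0,"ay":0,"az":0,"tx":0,"ty":0,"tz":0.0015,"fingers":0.0},{"ax":0,"ay":0,"az":0,"tx":0,"ty":0,"tz":0.0015,"fingers":0.0}]' 45
python3 -c "
from h import *
plan2([])
d=cap('side','s9'); crop(d,'s9c',235,140,110,110,6)"
```

```text
time_s: 15.3
tcp_pos: [0.5924, 0.1679, 0.199]
eef_rot: [90.5, 72.0, -169.4]
contact_force: [3.4, -10.0, -2.9]
gripper_width: 0.0116
collar [156.4 -50.  175.1] lean 18.0 head -0.1 pitch -0.1 Fst [-10.5  -1.5  -2.9] Mst [-1.77  3.63  1.22] w 0.0116 t 15.3
```

View pics/s9c.png

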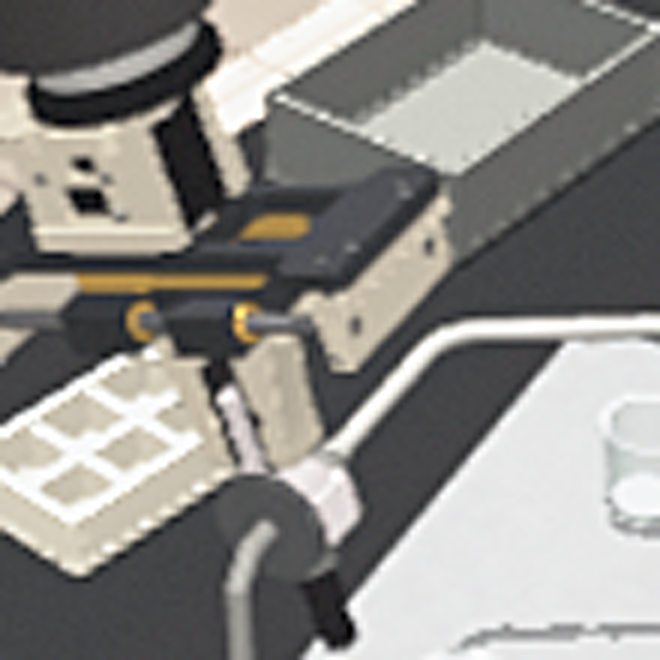

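Force rose to 10 N with no further travel, so the collar is hard against the flange. Easing the push, releasing, and withdrawing along the tool axis.

```bash
python3 -m creep '[{"ax":0,"ay":0,"az":0,"tx":0,"ty":0,"tz":-0.001,"fingers":0.0},{"ax":0,"ay":0,"az":0,"tx":0,"ty":0,"tz":-0.001,"fingers":0.016},{"ax":0,"ay":0,"az":0,"tx":0,"ty":0,"tz":-0.001,"fingers":0.025},{"ax":0,"ay":0,"az":0,"tx":0,"ty":0,"tz":-0.001,"fingers":0.035},{"ax":0,"ay":0,"az":0,"tx":0,"ty":0,"tz":-0.001,"fingers":0.04}]' 20
python3 -c "
from h import *
plan2([])"
python3 -m creep '[{"ax":0,"ay":0,"az":0,"tx":0,"ty":0,"tz":0,"fingers":0.05},{"ax":0,"ay":0,"az":0,"tx":-0.01,"ty":0,"tz":0,"fingers":0.05},{"ax":0,"ay":0,"az":0,"tx":-0.03,"ty":0,"tz":0,"fingers":0.05},{"ax":0,"ay":0,"az":0,"tx":-0.06,"ty":0,"tz":0,"fingers":0.05},{"ax":0,"ay":0,"az":0,"tx":-0.1,"ty":0,"tz":0,"fingers":0.05}]'
python3 -c "
from h import *
plan2([])
d=cap('side','s10'); crop(d,'s10c',235,140,110,110,6)
d=cap('top','t10'); crop(d,'t10c',235,140,170,110,4.7)"
```

```text
time_s: 15.85
tcp_pos: [0.5922, 0.1695, 0.1991]
eef_rot: [89.8, 72.0, -170.0]
contact_force: [0.8, 0.0, -0.1]
gripper_width: 0.0345
collar [158.1 -50.1 175.2] lean 18.0 head -0.1 pitch 0.1 Fst [-0.1 -0.8 -0.1] Mst [-0.89 -0.06  0.  ] w 0.0345 t 15.85
time_s: 16.35
tcp_pos: [0.6223, 0.1743, 0.2947]
eef_rot: [90.0, 71.9, -169.8]
contact_force: [1.0, -0.3, 0.1]
gripper_width: 0.0498
collar [157.5 -80.5 270.9] lean 18.1 head -0.1 pitch 0.0 Fst [-0.5 -1.   0.1] Mst [-1.07 -0.06  0.  ] w 0.0498 t 16.35
```

View pics/s10c.png

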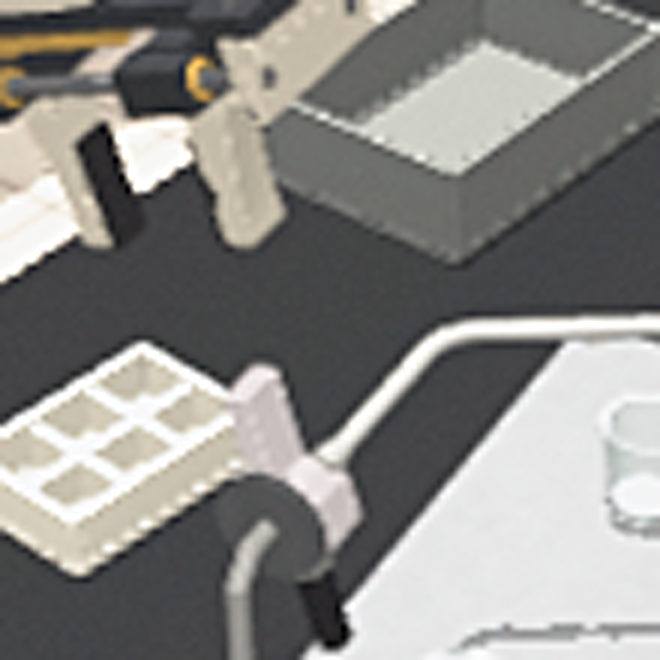

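View pics/t10c.png

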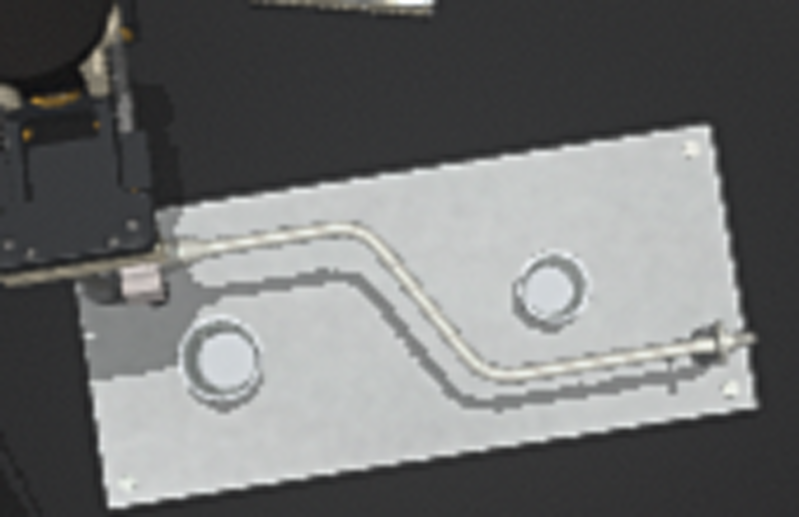

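Released: the carrier stays leaned (tab at crop 265,410), which only the key can hold, with its collar against the flange. I'm moving the arm aside for a clear check from above.

```bash
python3 -m creep '[{"ax":0,"ay":0,"az":0,"tx":-0.02,"ty":0,"tz":-0.04,"fingers":0.05},{"ax":0,"ay":0,"az":0,"tx":-0.03,"ty":0,"tz":-0.085,"fingers":0.05},{"ax":0,"ay":0,"az":0,"tx":-0.03,"ty":0,"tz":-0.13,"fingers":0.05},{"ax":0,"ay":0,"az":0,"tx":-0.03,"ty":0,"tz":-0.175,"fingers":0.05},{"ax":0,"ay":0,"az":0,"tx":-0.03,"ty":0,"tz":-0.22,"fingers":0.05}]'
python3 -m creep '[{"ax":0,"ay":0,"az":0,"tx":0,"ty":0,"tz":-0.045,"fingers":0.05},{"ax":0,"ay":0,"az":0,"tx":0,"ty":0,"tz":-0.09,"fingers":0.05},{"ax":0,"ay":0,"az":0,"tx":0,"ty":0,"tz":-0.13,"fingers":0.05},{"ax":0,"ay":0,"az":0,"tx":0,"ty":0,"tz":-0.13,"fingers":0.05},{"ax":0,"ay":0,"az":0,"tx":0,"ty":0,"tz":-0.13,"fingers":0.05}]'
python3 -c "
from h import *
plan2([])
d=cap('side','s11'); 
d=cap('top','t11'); crop(d,'t11c',240,160,80,60,9)"
```

```text
time_s: 16.95
tcp_pos: [0.671, -0.0422, 0.3234]
eef_rot: [89.9, 72.1, -169.9]
contact_force: [0.1, -0.1, -0.3]
gripper_width: 0.05
time_s: 17.45
tcp_pos: [0.6937, -0.1698, 0.3223]
eef_rot: [89.9, 72.0, -170.0]
contact_force: [0.4, -0.2, 0.6]
gripper_width: 0.0503
collar [-193.8  -89.3  298.4] lean 18.0 head -0.2 pitch 0.0 Fst [-0.3 -0.4  0.6] Mst [-0.94 -0.07 -0.03] w 0.0503 t 17.45
```

View pics/s11.png

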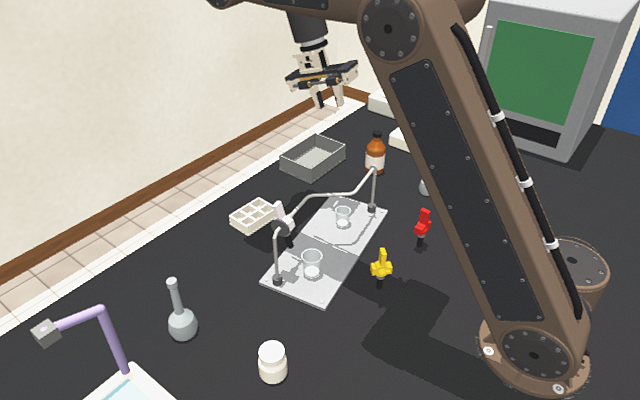

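View pics/t11c.png

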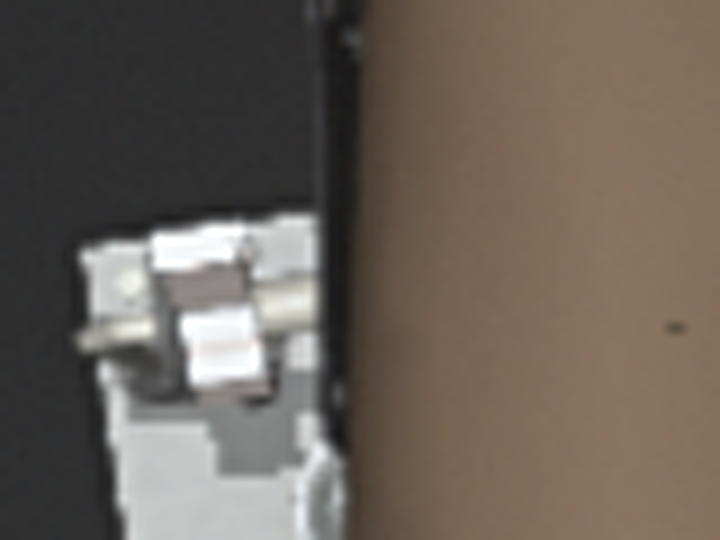

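View pics/t11.png

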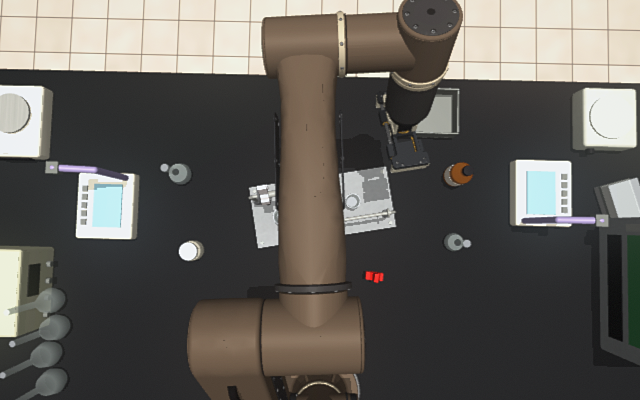

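```bash
python3 - <<'E'
from h import *
c=load('t11')
def P(u,v): return ((u+.5)/9-.5+240,(v+.5)/9-.5+160)
for u,v in [(182,350),(262,342),(190,388),(268,380)]: print((W2S(at_z(c,*P(u,v),.185))*1000).round(1), (W2S(at_d(c,*P(u+(8 if u<220 else -8),v)))*1000).round(1))
print('flange', (W2S(at_z(c,*P(160,330),.19))*1000).round(1))
E
```

```text
[[165.4 -40.3 185. ]] [[162.7 -39.7 187.7]]
[[141.3 -39.  185. ]] [[143.6 -39.3 185.5]]
[[164.7 -28.6 185. ]] [[162.8 -28.6 180.9]]
[[141.2 -27.4 185. ]] [[143.8 -27.9 183.3]]
flange [[170.5 -46.9 190. ]]
```

The collar's centre measures about x=153.3 against an expected seat of 154–155 from the same camera, on axis and unmoved since release. The arm is clear, so I'm handing in.

```bash
python3 -c "
from h import *
s=r.get_state(); print(s['qd'].round(2),s['contact_force'].round(1),s['time_s'])
print(order.close_job())"
```

```text
[ 1.   -0.39 -0.29  0.02  0.02  0.07] [-0.6  0.5 -0.1] 17.55
the job is handed in; nothing more can be done
None
```

The carrier is home on the hub and released, and I handed the job in at 17.6 s; no verdict was reported.

**What I did:** I pinched the aluminium carrier by its tab and lifted it 5.5 mm to centre the bore on the rod. I then took it round both bends with no noticeable contact force. The top camera's depth showed the hub's key hanging about 17–23° below level, so I leaned the carrier 18° before the hub. The keyway went over the key on the first try, so I never had to feel for the angle.

**What the last checks showed:**
- **Seating:** the collar stopped 20 mm or more past where a wrong angle would have blocked it. The push force then rose to 10 N with no further travel.
- **Release:** after I let go, the carrier kept its lean, so the key holds it. The arm touched nothing, at about 0 N.
- **Position:** the last top picture puts the collar centre at about 153 mm along the station. The same camera's seat estimate was 154–155 mm, so the two differ by 1–2 mm. That is about the camera's accuracy and inside the 4 mm allowed. The tool reading of 156.4 mm is higher because it sits about 3 mm ahead of what that camera shows.
- **Other things:** everything I could see in the last pictures looked unmoved. I compared the glassware by eye only, not by measurement.

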